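# Tighten the loose nut of the glue-up press

### The job

One of the two hex nuts on the glue-up press is backed off and stands clear of its washer. Run that nut down clockwise with the fingers until it sits on its washer, then pull it tight with the open-ended wrench until it comes to a firm stop (about 40 degrees further). Leave it tight, lay the wrench flat back on the cutting mat, and do not disturb the other nut, the brass weight, the thread spool, the hammer or the screwdriver.

Things in the scene. Friction and masses are not known exactly. Their poses are not given: they have to be found in the camera images.
- press: fixed glue-up press: timber base 120 x 270 x 30 mm (x, y, z), plywood boards and over them a dark steel clamp bar 50 x 240 mm, its top 48 mm above the table. Two vertical studs stand 90 mm either side of the centre along y, one with the loose nut, one with the tight nut, either way round. Origin: centre of the base's underside, on the table
- nut: the loose nut: plain steel hex, 36 mm across flats, 41.6 mm across corners, 24 mm tall, captive on a stud (end cap 29 mm across, its top 89 mm above the table). Origin: centre of its underside; z up; x square to one pair of flats (flats every 60 degrees). Down on its washer (44 mm across), its underside is 51 mm above the table; at the start it stands 5 to 7.6 mm higher
- nut_top (a point): centre of the loose nut's top face, 24 mm above its underside, with the same axes as the nut
- nut_run (a joint): free running of the loose nut on its coarse thread (20 mm lead), rad, clockwise seen from above positive: 0 to 0.8 at the start, 2.4 when down on its washer (finger tight), where it stops. Light friction, about 0.15 N m, both ways and at all times: turning the nut anticlockwise backs it off again, so ease the wrench off straight
- nut_set (a joint): tightening of the loose nut after it is down, rad, clockwise positive: 0 at the start, 0.7 at the firm stop. Stiff, about 1.2 N m, stays where it is left; moves only once nut_run is at its end; to be turned with the wrench, not with the fingers
- tight_nut (a joint): turn of the other, already tight nut, rad, 0 at the start; stiff (1.2 N m); leave alone
- tight_top (a point): centre of the tight nut's top face, 75 mm above the table; same size of nut as the loose one, sitting down on its washer
- wrench: plain steel open-ended wrench, 214 mm long, 12 mm thick, 0.18 to 0.37 kg, flat on the mat. Origin: underside, 110 mm from the handle's end; x towards the jaw, z up. Handle 20 mm wide from x = -110 to 38 mm. Head 60 mm wide (66 mm at the tips), open to +x; jaw 38.4 mm wide from the throat at x = 58 to 93 mm, then flaring to the tips at 104 mm
- wrench_grip (a point): place to grip the handle, 30 mm behind the wrench's origin (x = -30 mm), 6 mm above its underside, 110 mm from wrench_jaw; axes as the wrench
- wrench_jaw (a point): centre of the jaw, x = 80 mm, 6 mm above the underside: it coincides with the nut's axis when the wrench is fully on; axes as the wrench. On the nut the wrench turns about 8 degrees either way before it bites
- mat: dark green cutting mat, fixed, 320 x 260 mm (x, y) and 3 mm thick, holding the wrench and a small weight. Origin: centre of its underside, on the table
- weight: bystander: a small brass pattern weight, 32 mm across, 34 mm tall, standing near one long edge of the mat; origin under its centre
- spool: bystander: black thread spool, 34 mm across, 30 mm tall, between the robot and the press; origin under its centre
- hammer: bystander: wooden-handled hammer, 260 mm long, lying left of the press; origin under its middle, x towards the head
- screwdriver: bystander: wooden-handled screwdriver, 200 mm long, lying right of the mat; origin under its middle, x towards the blade

How it is judged:
On the way, in this order (a step that is already met when the one before it is completed fails the run):
1. the loose nut has been run down by hand onto its washer and let go (value of joint nut_run above 2.15 rad and value of joint nut_set below 0.2 rad and contact force between the fingers and nut below 0.1 N), for 0.1 s.
2. the nut is pulled up tight with the wrench on it (value of joint nut_set above 0.55 rad and contact force between wrench and nut above 1 N), for 0.05 s.
3. the wrench lies flat on the mat again (x of wrench in the frame of mat between -0.1 and 0.1 m and y of wrench in the frame of mat between -0.1 and 0.1 m and z of wrench in the frame of mat below 0.008 m and angle between wrench's own z axis and vertical below 0.1 rad), for 0.2 s.
At the end, for the whole second after the job is handed in: The loose nut is down (nut_run above 2.15 rad of 2.4) and tightened (nut_set above 0.55 rad of 0.7); the wrench lies flat and still on the mat, its middle within 100 mm of the mat's centre along each of the mat's axes (all of step 3 and value of joint nut_run above 2.15 rad and value of joint nut_set above 0.55 rad and linear speed of wrench below 0.02 m/s and angular speed of wrench below 0.1 rad/s and contact force between wrench and mat above 0.5 N); the robot touches nothing.
It fails at once if the nut is tightened with the fingers instead of the wrench (value of joint nut_set above 0.2 rad and velocity of joint nut_set above 0.1 rad/s and contact force between the fingers and nut above 2 N).
It fails at once if the wrench is used to run the nut down (value of joint nut_run below 2 rad and velocity of joint nut_run above 0.2 rad/s and contact force between wrench and nut above 1 N).
It fails at once if the tight nut is turned (value of joint tight_nut above 0.1 rad or value of joint tight_nut below -0.1 rad).
It fails at once if the weight, spool, hammer or screwdriver is shifted by more than 40 mm (distance of any of weight, spool, hammer, screwdriver from where it was at the start of the episode above 0.04 m).
It also fails if it takes over 72 s, if anything falls off the work surface, if the arm or the gripper's body presses on something with over 40 N, if the wrist force passes 120 N, or if a joint passes its speed limit or range.

### The arm

A 7-joint arm with a two-finger parallel gripper is mounted at the origin on the work surface. World frame = base frame: x ahead of the robot, y to its left, z up, the work surface at z = 0. Lengths are in m, angles in rad, forces in N, time in s.
With the tool pointing down it reaches from about 0.4 to 0.75 m from the base axis. Payload 19.5 kg.
Tool frame: the origin (TCP) lies on the centre line of the jaws, within the pads' length; the fingertips stand 25 mm ahead of it and the grasp point (between the pads) lies 6 mm ahead of it; z points along the fingers, y is the line along which they close (so a half turn about z gives the same grasp; the last joint's range is limited). The gripper opens to 85 mm and grips with 20 to 120 N. Pads are 22 mm wide; open, the fingers measure 114 mm over their backs; the gripper's body (76 mm by 85 mm) begins 54 mm behind the grasp point. The pads swing forward as they close: fully open they stand 13 mm farther back than shut.
Start: joints at [1.223, 0.707, -0.028, 1.485, 0.022, 0.951, -0.075], TCP at [0.173, -0.548, 0.235] pointing down, gripper open.
Joint ranges: [-2.71, 2.71], [-0.32, 2.16], [-1.57, 1.52], [0, 2.45], [-1.46, 4.6], [0, 2.02], [-2.83, 2.83]. Speed limits (rad/s): [1.89, 1.89, 2.57, 2.57, 3.01, 3.01, 3.01].

### API

Orientations are given as a unit quaternion [x, y, z, w].
In Python, from station import env, cams, order gives the robot as it stands.
- The arm moves only by the tool carry_out, never from a script. Its argument "series" is a list that holds one entry, the list of rows, each a list of 7 numbers: the shift along the world's x, y, z in cm, then the turn, a rotation vector about the world's x, y, z in rad, then the finger opening in cm, from 0 to 8.54. In form: [[[tx, ty, tz, wx, wy, wz, grip], ...]]. A call has 1 to 8 rows; each row is the pose to reach, as a shift and turn from the pose commanded when the call began; what a row does not reach only later rows make up. A row lasts 1/8 s, in which the tool goes at most 62.5 mm and 10.7 degrees, less where a joint would pass 70% of its speed; a pose out of reach is approached as far as the arm can. A call with a gripper value outside its range is refused whole. The fingers move at their own pace and stop on an object; "newtons" is the grip in N (left out, the last holds). Time passes only in rows, so rows that repeat a pose let the fingers close. It gives the time, the measured TCP pose, the force, the opening and the grip force at its end, in the units of the state.
- env.get_state(): the state, without advancing time (a new reading comes with each control period).
- cams.read_camera(name): name is "scene" or "top" or "wrist"; returns a dict with "pixels" (384x512x3 uint8, red, green, blue), "K" (3x3 intrinsics, pixels), "D" ([k1, k2, p1, p2, k3] as OpenCV has them; the pictures are not rectified), "extrinsics" (4x4, takes a point from camera to world coordinates); the wrist camera has in their place "tool_from_camera" (4x4, takes a point from camera to tool coordinates, whose origin is the TCP and whose axes are the flange's). Camera axes: x right, y down, z forward; pixel columns grow to the right and rows downward; lengths in m; the calibration is good to about 2 mm. A picture is of the moment at which its call begins: read the wrist's pose just before it. There is no depth.
- order.finish_job(): hands the job in; it is judged then, once.
The state is a dict: "time_s": time; "joint_positions": joint angles; "qd": joint speeds; "effort": joint torques, N m; "eef_pos": TCP position; "ee_rot": TCP orientation; "wrist_force": force on the tool from outside, world axes, zero at the start; "wrist_torque": the same for the moment, N m; "grip_width": finger opening in m; "finger_force": force on a finger pad.
Only numpy, scipy, OpenCV 4.12 (cv2) and the standard library are available. Lean on these libraries where they do the work, as an engineer would, in place of code of your own. Each camera call takes 0.05 s, during which the arm holds its last target. There are 200 camera calls.

## Working session

There is one attempt and no reset: what is moved stays moved. The work goes in short steps, Python scripts to look and compute and a tool call to move; the robot and the scene stay as the last step left them, time stands still between calls to the robot, and variables do not carry over. Pictures are saved under pics/ and viewed, at most 10 in all, crops included, and the job is handed in when it is done.

Besides the shell and the picture viewer there is one more tool, called after ">>>" by a JSON object that holds its "fn" and its "kwargs". carry_out: Moves the arm, as the interface text tells. Its arguments: {"type":"object","properties":{"series":{"type":"array"},"newtons":{"type":"number"}},"required":["series"]}

```bash
ls; mkdir -p pics; cat > h.py <<'E'
import numpy as np, cv2
from scipy.spatial.transform import Rotation as R
from station import env, cams, order
def cam(n):
    s=env.get_state(); c=cams.read_camera(n)
    if n=='wrist':
        T=np.eye(4);T[:3,:3]=R.from_quat(s['ee_rot']).as_matrix();T[:3,3]=s['eef_pos']
        c['E']=T@np.array(c['tool_from_camera'])
    else: c['E']=np.array(c['extrinsics'])
    c['K']=np.array(c['K'],float);c['D']=np.array(c['D'],float)
    c['im']=cv2.cvtColor(np.array(c['pixels']),cv2.COLOR_RGB2BGR)
    return c
def ray(c,uv,z):
    p=cv2.undistortPoints(np.array(uv,float).reshape(-1,1,2),c['K'],c['D']).reshape(-1,2)
    d=np.c_[p,np.ones(len(p))]@c['E'][:3,:3].T; o=c['E'][:3,3]
    return o+d*((z-o[2])/d[:,2:])
def proj(c,P):
    M=np.linalg.inv(c['E']); P=np.array(P,float).reshape(-1,3)
    return cv2.projectPoints(P,cv2.Rodrigues(M[:3,:3])[0],M[:3,3],c['K'],c['D'])[0].reshape(-1,2)
E
python3 - <<'E'
from h import *
for n in ['scene','top']:
    c=cam(n); cv2.imwrite(f'pics/{n}0.png',c['im']); print(n,c['E'].round(3).tolist(),c['K'][0,0])
s=env.get_state();print(s)
E
```

```text
pics
scene [[0.199, 0.742, -0.64, 1.306], [0.98, -0.145, 0.137, -0.206], [0.009, -0.654, -0.756, 0.974], [0.0, 0.0, 0.0, 1.0]] 426.76995517352486
top [[-0.013, -0.995, 0.096, 0.378], [-1.0, 0.012, -0.016, -0.017], [0.015, -0.096, -0.995, 1.597], [0.0, 0.0, 0.0, 1.0]] 439.06207078876065
{'time_s': 0.1, 'joint_positions': array([ 1.22329591,  0.7070452 , -0.02758255,  1.4849273 ,  0.02200152,
        0.95089321, -0.07548963]), 'qd': array([-0.00164166, -0.00229517,  0.00125577, -0.00094365,  0.0004901 ,
        0.00042813, -0.00097828]), 'effort': array([ 4.63658507e-04, -8.84290409e+01,  1.23574164e+00, -2.36452925e+01,
        1.69568224e-02,  5.06190292e-03, -2.82257034e-06]), 'eef_pos': array([ 0.1730257 , -0.54811778,  0.23467784]), 'ee_rot': array([ 9.88334629e-01,  1.52297160e-01, -9.95489837e-05, -4.74980498e-04]), 'wrist_force': array([ 0.31025537,  0.00622977, -0.14701725]), 'wrist_torque': array([0.00542191, 0.00548638, 0.00879204]), 'finger_force': 0.0, 'grip_width': 0.08543422276803928}
```

View pics/top0.png

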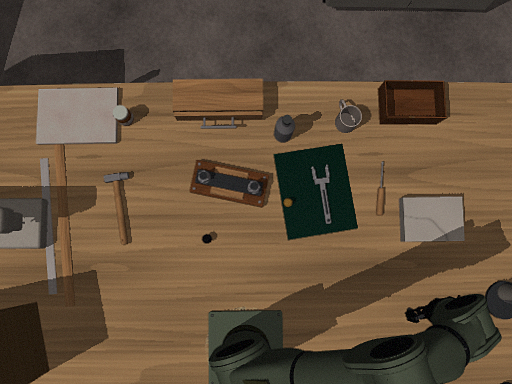

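View pics/scene0.png

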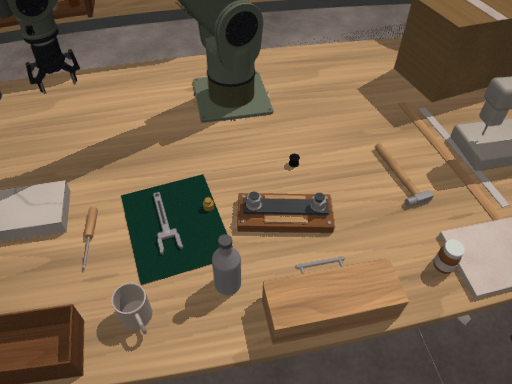

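The top view shows the press with nuts at about (205,176) and (254,187), the mat centred at about (316,191), and the wrench with its handle end at (328,222) and jaw at (320,170). The weight is at (288,202) and the spool at (207,238).

```bash
python3 - <<'E'
from h import *
c=cam('top'); im=c['im']; s=cam('scene')
print('nuts',ray(c,[[205,176],[254,187]],.08).round(3).tolist())
print('weight,spool',ray(c,[[288,202],[207,238]],.03).round(3).tolist())
hsv=cv2.cvtColor(im,cv2.COLOR_BGR2HSV)
m=cv2.inRange(hsv,(60,120,15),(95,255,120)); m[:, :270]=0;m[:,360:]=0;m[:140]=0;m[245:]=0
m=cv2.morphologyEx(m,cv2.MORPH_CLOSE,np.ones((15,15)))
r=cv2.minAreaRect(cv2.findNonZero(m)); b=ray(c,cv2.boxPoints(r),.003);print('mat',b.round(3).tolist(),b.mean(0).round(4))
w=cv2.inRange(hsv,(0,0,70),(180,60,255));w[:,:300]=0;w[:,340:]=0;w[:155]=0;w[230:]=0
n,l,st,ce=cv2.connectedComponentsWithStats(w);i=1+np.argmax(st[1:,4])
P=cv2.findNonZero((l==i).astype(np.uint8)).reshape(-1,2);W=ray(c,P,.015)[:,:2]
mu=W.mean(0);u,S,v=np.linalg.svd(W-mu,full_matrices=False);a=v[0]*np.sign(v[0,0]);t=(W-mu)@a
print('wrench',mu,a,np.degrees(np.arctan2(a[1],a[0])),t.min(),t.max(),'origin',mu+a*(t.min()+.11), 'perp',((W-mu)@[-a[1],a[0]]).min(),((W-mu)@[-a[1],a[0]]).max())
A=cv2.resize(s['im'][180:240,230:345],None,fx=5,fy=5,interpolation=cv2.INTER_CUBIC)
B=cv2.resize(im[150:215,180:280],None,fx=5,fy=5,interpolation=cv2.INTER_CUBIC)
A=cv2.copyMakeBorder(A,0,0,0,max(0,B.shape[1]-A.shape[1]),0);B=cv2.copyMakeBorder(B,0,0,0,A.shape[1]-B.shape[1],0)
A=np.clip(np.vstack([A,B])[:600]*1.6,0,255).astype(np.uint8)
cv2.imwrite('pics/crop.png',A)
E
```

```text
nuts [[0.604, 0.135, 0.08], [0.564, -0.036, 0.08]]
weight,spool [[0.514, -0.158, 0.03], [0.389, 0.133, 0.03]]
mat [[0.695, -0.111, 0.003], [0.736, -0.369, 0.003], [0.42, -0.411, 0.003], [0.382, -0.157, 0.003]] [ 0.5584 -0.2623  0.003 ]
wrench [ 0.55781555 -0.28663499] [0.99226566 0.12413239] 7.1306554486172695 -0.12163575505526542 0.08968199652348029 origin [ 0.54626979 -0.28807937] perp -0.029859061860028343 0.03036650269128433
```

View pics/crop.png

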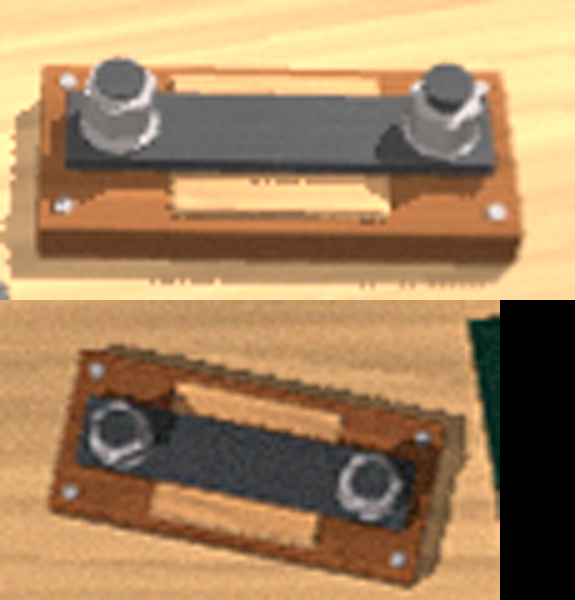

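The crop does not settle which nut is loose, so I'll go above the press and look with the wrist camera.

>>> {"fn": "carry_out", "kwargs": {"series": [[[30,35,8,0,0,0,8.5],[30,35,8,0,0,0,8.5],[30,35,8,0,0,0,8.5],[30,35,8,0,0,0,8.5],[30,35,8,0,0,0,8.5],[30,35,8,0,0,0,8.5],[30,35,8,0,0,0,8.5],[30,35,8,0,0,0,8.5]]]}}

```text
time_s: 1.2
eef_pos: [0.4748, -0.1954, 0.3154]
ee_rot: [0.988, 0.154, 0.0, -0.0]
wrist_force: [-1.5, -1.0, 0.1]
grip_width: 0.0849
finger_force: 0.0
```

>>> {"fn": "carry_out", "kwargs": {"series": [[[4,24,0,0,0,0,8.5],[4,24,0,0,0,0,8.5],[4,24,0,0,0,0,8.5],[4,24,0,0,0,0,8.5],[4,24,0,0,0,0,8.5],[4,24,0,0,0,0,8.5]]]}}

```text
time_s: 1.95
eef_pos: [0.513, 0.0412, 0.315]
ee_rot: [0.988, 0.152, -0.0, 0.0]
wrist_force: [-0.1, -0.2, -0.2]
grip_width: 0.085
finger_force: 0.0
```

```bash
python3 - <<'E'
from h import *
c=cam('wrist');print(np.array(c['tool_from_camera']).round(3).tolist(),c['K'][0,0]);s=env.get_state();print(s['eef_pos'],s['ee_rot'],s['time_s'],s['joint_positions'])
print(proj(c,[[.604,.135,.089],[.564,-.036,.089]]))
cv2.imwrite('pics/w1.png',cv2.convertScaleAbs(c['im'],alpha=1.4))
E
```

```text
[[-0.001, -0.952, -0.306, 0.079], [1.0, -0.0, -0.0, -0.0], [0.0, -0.306, 0.952, -0.139], [0.0, 0.0, 0.0, 1.0]] 272.7680290798423
[0.5130149  0.04065375 0.3150674 ] [ 9.88430866e-01  1.51671917e-01 -1.04857285e-04  2.06194408e-04] 2.0 [-0.15354881  0.52625517  0.02144339  1.56161068 -0.01190942  1.05405971
 -1.39539722]
[[206.24310658  75.01799595]
 [322.62209438 146.93158559]]
```

View pics/w1.png

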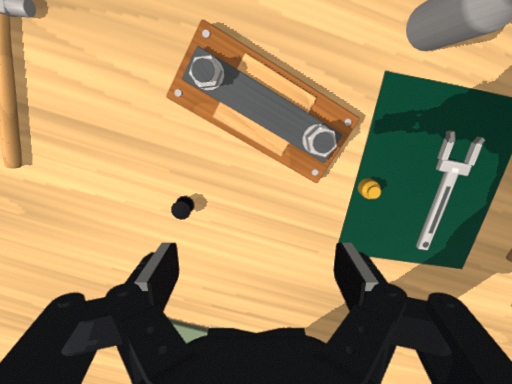

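The wrist view shows the nuts at (207,71) and (320,139), the weight at (370,188), the spool at (182,207), and the wrench at about (440,190). I'll enlarge both nuts.

```bash
python3 - <<'E'
from h import *
c=cam('wrist');im=c['im']
a=[cv2.resize(im[y-27:y+27,x-27:x+27],(390,390),interpolation=cv2.INTER_CUBIC) for x,y in ((207,71),(320,139))]
cv2.imwrite('pics/z1.png',cv2.convertScaleAbs(np.hstack(a),alpha=1.3))
E
```

```text
(no output)
```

View pics/z1.png

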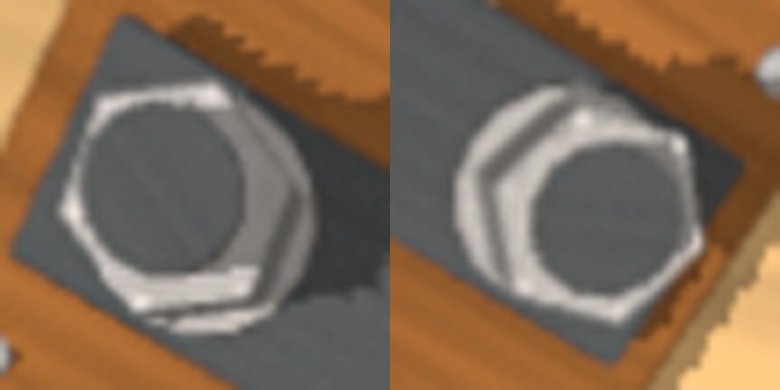

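>>> {"fn": "carry_out", "kwargs": {"series": [[[7.1,0.9,-9,0,0,0,8.5],[7.1,0.9,-9,0,0,0,8.5],[7.1,0.9,-9,0,0,0,8.5],[7.1,0.9,-9,0,0,0,8.5]]]}}

```text
time_s: 2.55
eef_pos: [0.584, 0.0498, 0.2258]
ee_rot: [0.988, 0.152, 0.0, 0.0]
wrist_force: [0.7, 0.3, 0.5]
grip_width: 0.0851
finger_force: 0.0
```

```bash
python3 - <<'E'
from h import *
c=cam('wrist');im=c['im'];print(env.get_state()['eef_pos'])
for n,p in (('L',[.604,.135]),('R',[.564,-.036])):
    print(n,[proj(c,p+[z]).round(1).tolist() for z in (.051,.075,.0815,.089)])
P=proj(c,[[.604,.135,.08],[.564,-.036,.08]]).astype(int);print(P)
o=[(max(x-55,0),max(y-55,0)) for x,y in P];print(o)
a=[cv2.resize(im[y:y+110,x:x+110],(400,400),interpolation=cv2.INTER_CUBIC) for x,y in o]
cv2.imwrite('pics/z2.png',cv2.convertScaleAbs(np.hstack(a),alpha=1.3))
E
```

```text
[0.58403087 0.04999733 0.2262986 ]
L [[[190.1, 136.8]], [[184.9, 139.3]], [[183.3, 140.0]], [[181.4, 140.9]]]
R [[[317.6, 210.0]], [[322.1, 217.6]], [[323.4, 219.9]], [[325.0, 222.6]]]
[[183 139]
 [323 219]]
[(np.int64(128), np.int64(84)), (np.int64(268), np.int64(164))]
```

View pics/z2.png

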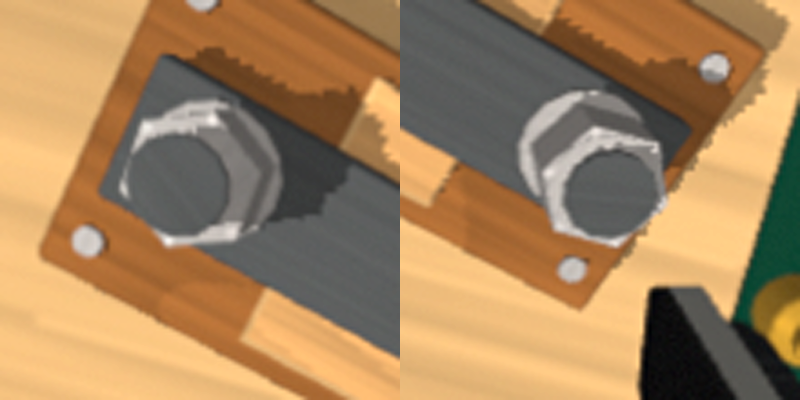

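>>> {"fn": "carry_out", "kwargs": {"series": [[[-8,6,-8.5,0,0,0,8.5],[-8,6,-8.5,0,0,0,8.5],[-8,6,-8.5,0,0,0,8.5],[-8,6,-8.5,0,0,0,8.5]]]}}

```text
time_s: 3.1
eef_pos: [0.5049, 0.1105, 0.1413]
ee_rot: [0.988, 0.152, 0.001, 0.0]
wrist_force: [0.7, -1.1, 0.5]
grip_width: 0.0854
finger_force: 0.0
```

```bash
python3 - <<'E'
from h import *
c=cam('wrist');im=c['im'];print(env.get_state()['eef_pos'])
cv2.imwrite('pics/f3.png',im)
for n,p in (('L',[.604,.135]),('R',[.564,-.036])):
    print(n,[proj(c,p+[z]).round(1).tolist() for z in (.051,.075,.0815,.089)])
P=proj(c,[[.604,.135,.08],[.564,-.036,.08]]).astype(int);print(P)
o=[(max(x-40,0),max(y-40,0)) for x,y in P];print(o)
a=[cv2.resize(im[y:y+80,x:x+80],(400,400),interpolation=cv2.INTER_CUBIC) for x,y in o]
cv2.imwrite('pics/z3.png',cv2.convertScaleAbs(np.hstack(a),alpha=1.3))
E
```

```text
[0.50529331 0.11008137 0.14141655]
L [[[264.6, 74.5]], [[265.6, 70.7]], [[266.0, 69.5]], [[266.4, 68.0]]]
R [[[433.0, 184.8]], [[451.0, 193.0]], [[456.5, 195.5]], [[463.2, 198.6]]]
[[265  69]
 [455 194]]
[(np.int64(225), np.int64(29)), (np.int64(415), np.int64(154))]
```

View pics/z3.png

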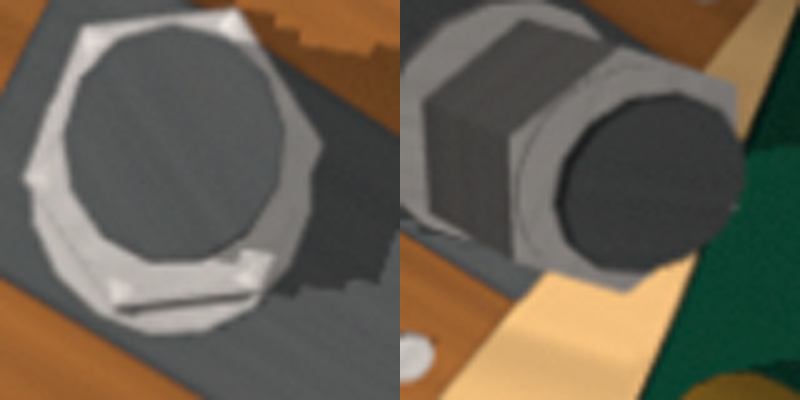

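The right-hand nut (y ≈ -0.036) is the loose one. Its cap-to-top offset is 5.4 px, against 6.7 px expected for a raised nut and 12 px for a seated one.

```bash
python3 - <<'E'
from h import *
c=cam('wrist')
q=np.array([[620,45],[737,90],[625,290],[513,250],[513,133]],float)
q[:,0]-=400;q=q/5+[415,154]
P=ray(c,q,.0825)[:,:2]
ce=((P[0]+P[2])/2+(P[1]+P[3])/2)/2
print(P.round(4),ce,np.linalg.norm(P-ce,axis=1))
a=np.degrees(np.arctan2(*(P-ce).T[::-1]));print(a, a%60)
print('cap',ray(c,[[465,190.6]],.089),ray(c,[[225+175/5,29+145/5]],.089))
E
```

```text
[[ 0.5879 -0.0243]
 [ 0.5875 -0.0459]
 [ 0.553  -0.0457]
 [ 0.5535 -0.0245]
 [ 0.5705 -0.015 ]] [ 0.57048176 -0.03510726] [0.02051525 0.02018698 0.02047388 0.02004479 0.02011769]
[  31.80085841  -32.4288907  -148.69900199  147.90158507   89.86754248] [31.80085841 27.5711093  31.30099801 27.90158507 29.86754248]
cap [[ 0.57038628 -0.03456351  0.089     ]] [[0.60900481 0.14030455 0.089     ]]
```

>>> {"fn": "carry_out", "kwargs": {"series": [[[6.5,-14.5,5,0,0,1.266,8.5],[6.5,-14.5,5,0,0,1.266,8.5],[6.5,-14.5,5,0,0,1.266,8.5],[6.5,-14.5,5,0,0,1.266,8.5],[6.5,-14.5,5,0,0,1.266,8.5],[6.5,-14.5,5,0,0,1.266,8.5],[6.5,-14.5,5,0,0,1.266,8.5],[6.5,-14.5,5,0,0,1.266,8.5]]]}}

```text
time_s: 4.2
eef_pos: [0.5695, -0.0355, 0.1908]
ee_rot: [0.708, 0.707, 0.0, 0.001]
wrist_force: [0.2, 1.1, 0.3]
grip_width: 0.0853
finger_force: 0.0
```

```bash
python3 - <<'E'
from h import *
c=cam('wrist');s=env.get_state();print(s['eef_pos'],R.from_quat(s['ee_rot']).as_matrix()[:,1],s['joint_positions'][6])
print(proj(c,[[.5704,-.035,.089]]))
g=cv2.cvtColor(c['im'],cv2.COLOR_BGR2GRAY)
x,y=proj(c,[[.5704,-.035,.089]])[0].astype(int)
cir=cv2.HoughCircles(cv2.resize(g[y-50:y+50,x-50:x+50],None,fx=4,fy=4,interpolation=cv2.INTER_CUBIC),cv2.HOUGH_GRADIENT,1,40,param1=120,param2=15,minRadius=45,maxRadius=110)
for k in cir[0][:4]: uv=k[:2]/4+[x-50,y-50]; print(uv,k[2]/4,ray(c,[uv],.089))
cv2.imwrite('pics/h4.png',cv2.convertScaleAbs(cv2.resize(c['im'][y-75:y+75,x-90:x+90],None,fx=4,fy=4,interpolation=cv2.INTER_CUBIC),alpha=1.3)); print(x-90,y-75)
E
```

```text
[ 0.56946485 -0.03526234  0.19065203] [ 9.99992570e-01 -3.74458781e-03  9.14949105e-04] -0.3299244955481685
[[256.69862701 193.4073754 ]]
[256.625 193.375] 15.825 [[ 0.57033173 -0.03496824  0.089     ]]
[256.625 182.375] 20.625 [[ 0.57034732 -0.0243742   0.089     ]]
[223.875 198.125] 13.625 [[ 0.53975171 -0.03955264  0.089     ]]
166 118
```

>>> {"fn": "carry_out", "kwargs": {"series": [[[0.1,0,-5,0,0,1.05,8.5],[0.1,0,-5,0,0,1.05,8.5],[0.1,0,-5,0,0,1.05,8.5],[0.1,0,-5,0,0,1.05,8.5],[0.1,0,-5,0,0,1.05,8.5],[0.1,0,-10.1,0,0,1.05,8.5],[0.1,0,-10.1,0,0,1.05,8.5],[0.1,0,-10.1,0,0,1.05,8.5]]]}}

```text
time_s: 5.25
eef_pos: [0.5707, -0.0343, 0.0906]
ee_rot: [0.259, 0.966, 0.0, 0.001]
wrist_force: [-0.3, 0.4, 1.4]
grip_width: 0.085
finger_force: 0.0
```

>>> {"fn": "carry_out", "kwargs": {"series": [[[0,0,0,0,0,0,3.2],[0,0,0,0,0,0,3.2],[0,0,0,0,0,0,3.2],[0,0,0,0,0,0,3.2],[0,0,0,0,0,0,3.2],[0,0,0,0,0,0,3.2]]], "newtons": 25}}

```text
time_s: 6.0
eef_pos: [0.5701, -0.0343, 0.089]
ee_rot: [0.257, 0.966, -0.0, -0.0]
wrist_force: [0.4, -0.3, -0.9]
grip_width: 0.0321
finger_force: 0.0
```

```bash
python3 - <<'E'
from h import *
s=env.get_state();m=R.from_quat(s['ee_rot']).as_matrix();print(s['eef_pos'],m[:,1],m[:,2],s['joint_positions'],s['wrist_force'],s['wrist_torque'],s['grip_width'],s['finger_force'])
E
```

```text
[ 0.57009346 -0.03429013  0.08904413] [ 4.96804853e-01  8.67862271e-01 -1.27973683e-04] [-1.20418687e-04 -7.85252404e-05 -9.99999990e-01] [ 0.3062126   0.96440738 -0.61546884  1.63852788  0.73652452  0.78433104
  0.40334063] [ 0.35751559 -0.34577627 -0.87566119] [-0.02393183  0.0414942  -0.02647448] 0.03209491016619807 0.0
```

```bash
python3 - <<'E'
from h import *
c=cam('wrist');s=env.get_state()
x,y=proj(c,[[.5704,-.035,.089]])[0].astype(int);print(x,y)
im=c['im']
cv2.imwrite('pics/h5.png',cv2.convertScaleAbs(cv2.resize(im[max(y-100,0):y+75,x-110:x+110],None,fx=3.4,fy=3.4,interpolation=cv2.INTER_CUBIC),alpha=1.5))
E
```

```text
254 249
```

View pics/h5.png

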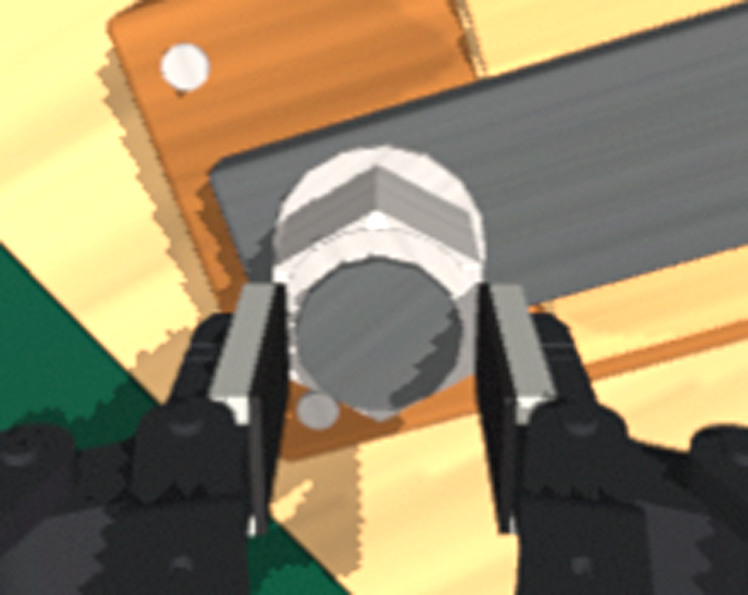

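The fingers sit square on the flats but have not made contact. I'll close further.

>>> {"fn": "carry_out", "kwargs": {"series": [[[0,0,0,0,0,0,2.2],[0,0,0,0,0,0,2.2],[0,0,0,0,0,0,2.2],[0,0,0,0,0,0,2.2]]], "newtons": 25}}

```text
time_s: 6.55
eef_pos: [0.5699, -0.0347, 0.0892]
ee_rot: [0.257, 0.966, -0.001, -0.0]
wrist_force: [-3.1, -2.5, 4.7]
grip_width: 0.0265
finger_force: 24.2
```

>>> {"fn": "carry_out", "kwargs": {"series": [[[0,0,-0.05,0,0,-0.15,2.2],[0,0,-0.1,0,0,-0.3,2.2],[0,0,-0.15,0,0,-0.45,2.2],[0,0,-0.2,0,0,-0.6,2.2]]]}}

```text
time_s: 7.05
eef_pos: [0.5701, -0.0351, 0.0876]
ee_rot: [0.533, 0.846, -0.001, 0.0]
wrist_force: [-3.7, -7.0, 13.2]
grip_width: 0.0265
finger_force: 25.0
```

```bash
python3 - <<'E'
from h import *
c=cam('wrist');s=env.get_state();print(s['eef_pos'],s['wrist_force'],s['wrist_torque'],s['grip_width'])
x,y=proj(c,[[.5704,-.035,.089]])[0].astype(int);print(x,y)
im=c['im']
cv2.imwrite('pics/h6.png',cv2.convertScaleAbs(cv2.resize(im[max(y-100,0):y+75,x-110:x+110],None,fx=3.4,fy=3.4,interpolation=cv2.INTER_CUBIC),alpha=1.5))
E
```

```text
[ 0.57008157 -0.03524095  0.08758846] [-2.06677276 -5.13462089  9.13296615] [-1.1243769   0.56656212 -0.22943134] 0.02639935185221915
256 250
```

View pics/h6.png

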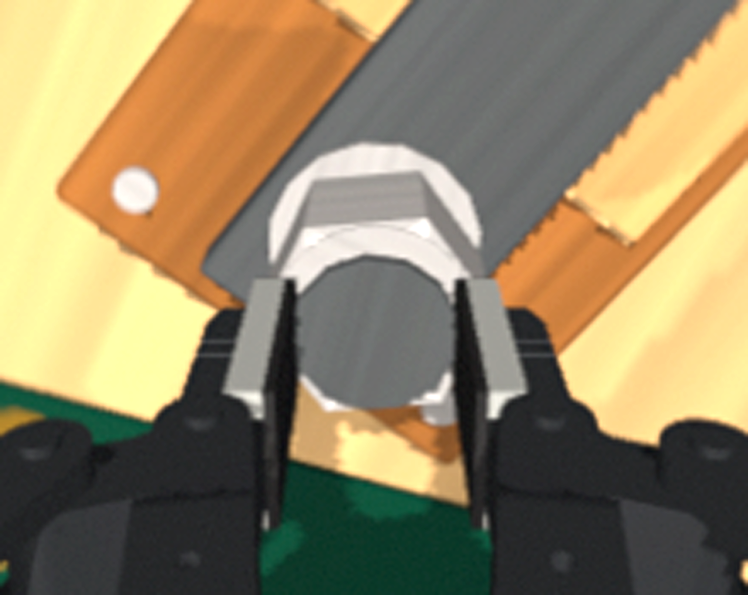

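```bash
python3 - <<'E'
from h import *
c=cam('wrist')
Tc=np.array(c['tool_from_camera'])
def E(pos,q):
    T=np.eye(4);T[:3,:3]=R.from_quat(q).as_matrix();T[:3,3]=pos;return T@Tc
c['E']=E([.5701,-.0343,.0890],[.257,.966,0,0])
n=np.array([.5703,-.035]); d=R.from_quat([.257,.966,0,0]).as_matrix()[:2,0]
f=lambda r,z: proj(c,[*(n+r*d),z])[0].round(1)
print('h5 cap far edge (meas v',149+258/3.4,')',f(.0145,.089),'washer (192.2)',f(.022,.051))
for T in (.075,.080,.082,.0826): print(T,'top corner(212.2)',f(.0208,T),'bottom(197.5)',f(.0208,T-.024))
# h6: flat faces camera; front flat
q=[.533,.846,0,0]; c['E']=E([.5701,-.0352,.0876],q)
a=np.radians([30,90,150,210,270,330])
for T in (.075,.080,.082,.0826):
    print(T,[proj(c,[*(n+.0208*np.array([np.cos(t),np.sin(t)])),z])[0].round(1).tolist() for z in (T,T-.024) for t in a if np.dot([np.cos(t),np.sin(t)],R.from_quat(q).as_matrix()[:2,0])>.3])
print('meas top',[(146+x/3.4,150+y/3.4) for x,y in((305,238),(432,218))],'bot',[(146+x/3.4,150+y/3.4) for x,y in((315,180),(418,173))],)
E
```

```text
h5 cap far edge (meas v 224.88235294117646 ) [254.6 226.7] washer (192.2) [254.9 193. ]
0.075 top corner(212.2) [254.7 207.2] bottom(197.5) [254.9 194.7]
0.08 top corner(212.2) [254.7 210.2] bottom(197.5) [254.8 197. ]
0.082 top corner(212.2) [254.7 211.5] bottom(197.5) [254.8 198. ]
0.0826 top corner(212.2) [254.6 211.9] bottom(197.5) [254.8 198.3]
0.075 [[271.1, 210.2], [236.3, 212.8], [269.2, 197.3], [238.8, 199.5]]
0.08 [[271.5, 213.4], [235.8, 216.0], [269.6, 199.7], [238.3, 202.0]]
0.082 [[271.7, 214.7], [235.5, 217.3], [269.7, 200.7], [238.1, 203.0]]
0.0826 [[271.8, 215.1], [235.4, 217.8], [269.7, 201.0], [238.1, 203.4]]
meas top [(235.70588235294116, 220.0), (273.05882352941177, 214.11764705882354)] bot [(238.64705882352942, 202.94117647058823), (268.94117647058823, 200.88235294117646)]
```

The fingers closed on the cap, above the nut top. The nut has not turned, and the edges agree with a top at about 82 mm. I'll open, turn back, go lower and grip again.

>>> {"fn": "carry_out", "kwargs": {"series": [[[0,0,0,0,0,0,8],[0,0,0,0,0,0,8],[0,0,0,0,0,0.15,8],[0,0,0,0,0,0.3,8],[0,0,0,0,0,0.46,8],[0,0,-0.4,0,0,0.61,8],[0,0,-0.8,0,0,0.61,8],[0,0,-1.1,0,0,0.61,8]]]}}

```text
time_s: 8.15
eef_pos: [0.57, -0.0343, 0.0758]
ee_rot: [0.254, 0.967, -0.0, -0.0]
wrist_force: [0.2, -0.5, 0.2]
grip_width: 0.0802
finger_force: 0.0
```

>>> {"fn": "carry_out", "kwargs": {"series": [[[0,0,0,0,0,0,2.2],[0,0,0,0,0,0,2.2],[0,0,0,0,0,0,2.2],[0,0,0,0,0,0,2.2],[0,0,0,0,0,0,2.2],[0,0,0,0,0,0,2.2],[0,0,0,0,0,0,2.2]]], "newtons": 25}}

```text
time_s: 9.02
eef_pos: [0.57, -0.0346, 0.0764]
ee_rot: [0.252, 0.968, -0.0, 0.0]
wrist_force: [-2.6, -2.2, 6.4]
grip_width: 0.0353
finger_force: 29.1
```

The opening reads 35.3 mm, so the fingers are on the nut. Now I'll turn it clockwise while following it down.

>>> {"fn": "carry_out", "kwargs": {"series": [[[0,0,-0.06,0,0,-0.17,2.2],[0,0,-0.11,0,0,-0.34,2.2],[0,0,-0.16,0,0,-0.51,2.2],[0,0,-0.22,0,0,-0.68,2.2],[0,0,-0.27,0,0,-0.85,2.2],[0,0,-0.32,0,0,-1.02,2.2],[0,0,-0.38,0,0,-1.19,2.2],[0,0,-0.43,0,0,-1.36,2.2]]]}}

```text
time_s: 10.02
eef_pos: [0.57, -0.0348, 0.0722]
ee_rot: [0.806, 0.591, -0.0, 0.0]
wrist_force: [-4.0, -2.4, 6.0]
grip_width: 0.0351
finger_force: 28.9
```

```bash
cat > st.py <<'E'
from h import *
s=env.get_state();m=R.from_quat(s['ee_rot']).as_matrix()
print(s['time_s'],s['eef_pos'].round(4),'yang',np.degrees(np.arctan2(m[1,1],m[0,1])).round(1),'xang',np.degrees(np.arctan2(m[1,0],m[0,0])).round(1),'tilt',m[:,2].round(3),'q',s['joint_positions'].round(2),'F',s['wrist_force'].round(1),'T',s['wrist_torque'].round(2),'w',s['grip_width'].round(4),s['finger_force'])
E
python3 st.py
```

```text
Traceback (most recent call last):
  File "st.py", line 3, in <module>
    print(s['time_s'],s['eef_pos'].round(4),'yang',np.degrees(np.arctan2(m[1,1],m[0,1])).round(1),'xang',np.degrees(np.arctan2(m[1,0],m[0,0])).round(1),'tilt',m[:,2].round(3),'q',s['joint_positions'].round(2),'F',s['wrist_force'].round(1),'T',s['wrist_torque'].round(2),'w',s['grip_width'].round(4),s['finger_force'])
                                                                                                                                                                                                                                                                                  ^^^^^^^^^^^^^^^^^^^^^
AttributeError: 'float' object has no attribute 'round'
```

>>> {"fn": "carry_out", "kwargs": {"series": [[[0,0,-0.05,0,0,-0.15,2.2],[0,0,-0.1,0,0,-0.3,2.2],[0,0,-0.15,0,0,-0.45,2.2]]]}}

```text
time_s: 10.4
eef_pos: [0.57, -0.0348, 0.0707]
ee_rot: [0.918, 0.397, -0.0, 0.0]
wrist_force: [-3.3, -2.1, 6.2]
grip_width: 0.0351
finger_force: 29.0
```

```bash
sed -i "s/s\['grip_width'\].round(4)/s['grip_width']/" st.py; python3 st.py
```

```text
10.4 [ 0.57   -0.0348  0.0707] yang -43.2 xang 46.8 tilt [-0.    -0.001 -1.   ] q [ 0.07  0.93 -0.14  1.66  0.2   0.57 -0.94] F [-3.3 -2.1  6.2] T [-0.66  0.81  0.09] w 0.0350784493088827 29.048796420174767
```

>>> {"fn": "carry_out", "kwargs": {"series": [[[0,0,-0.03,0,0,-0.1,2.2],[0,0,-0.03,0,0,-0.1,2.2]]]}}

```text
time_s: 10.65
eef_pos: [0.57, -0.0348, 0.0703]
ee_rot: [0.936, 0.352, -0.0, 0.0]
wrist_force: [-3.5, -3.1, 5.7]
grip_width: 0.0351
finger_force: 29.0
```

```bash
python3 st.py
```

```text
10.65 [ 0.57   -0.0348  0.0703] yang -48.8 xang 41.2 tilt [-0.    -0.001 -1.   ] q [ 0.06  0.93 -0.11  1.66  0.17  0.56 -1.  ] F [-3.5 -3.1  5.7] T [-0.86  0.56 -0.13] w 0.03507779647847525 28.95460193278268
```

>>> {"fn": "carry_out", "kwargs": {"series": [[[0,0,-0.03,0,0,-0.1,2.2],[0,0,-0.05,0,0,-0.16,2.2],[0,0,-0.05,0,0,-0.16,2.2]]]}}

```text
time_s: 11.02
eef_pos: [0.5699, -0.0348, 0.0698]
ee_rot: [0.961, 0.276, -0.0, 0.0]
wrist_force: [-2.6, -2.8, 6.3]
grip_width: 0.0354
finger_force: 29.0
```

```bash
python3 st.py
```

```text
11.025 [ 0.5699 -0.0348  0.0698] yang -57.9 xang 32.1 tilt [-0.    -0.001 -1.   ] q [ 0.04  0.93 -0.07  1.66  0.11  0.55 -1.1 ] F [-2.6 -2.8  6.3] T [-0.88  0.61 -0.05] w 0.035401225111653924 28.983441321761347
```

>>> {"fn": "carry_out", "kwargs": {"series": [[[0,0,-0.03,0,0,-0.1,2.2],[0,0,-0.03,0,0,-0.1,2.2]]]}}

```text
time_s: 11.28
eef_pos: [0.5699, -0.0348, 0.0695]
ee_rot: [0.974, 0.228, -0.0, 0.0]
wrist_force: [-2.2, -3.7, 6.1]
grip_width: 0.0352
finger_force: 28.9
```

```bash
python3 st.py
```

```text
11.275 [ 0.5699 -0.0348  0.0695] yang -63.7 xang 26.3 tilt [-0.    -0.001 -1.   ] q [ 0.03  0.93 -0.04  1.66  0.07  0.55 -1.17] F [-2.2 -3.7  6.1] T [-0.84  0.6  -0.14] w 0.03524166851165366 28.94527257158188
```

>>> {"fn": "carry_out", "kwargs": {"series": [[[0,0,-0.03,0,0,-0.1,2.2],[0,0,-0.03,0,0,-0.1,2.2]]]}}

```text
time_s: 11.52
eef_pos: [0.5701, -0.0347, 0.0693]
ee_rot: [0.984, 0.179, 0.0, 0.0]
wrist_force: [-2.1, -3.5, 7.2]
grip_width: 0.0349
finger_force: 30.6
```

```bash
python3 st.py
```

```text
11.525 [ 0.5701 -0.0347  0.0693] yang -69.4 xang 20.6 tilt [ 0.    -0.001 -1.   ] q [ 0.01  0.93 -0.02  1.66  0.03  0.55 -1.24] F [-2.1 -3.5  7.2] T [-0.83  0.48  0.61] w 0.03489059793860032 30.60128767043352
```

>>> {"fn": "carry_out", "kwargs": {"series": [[[0,0,-0.03,0,0,-0.1,2.2],[0,0,-0.03,0,0,-0.1,2.2]]]}}

```text
time_s: 11.78
eef_pos: [0.5704, -0.0346, 0.0692]
ee_rot: [0.991, 0.13, 0.0, 0.0]
wrist_force: [-2.5, -3.3, 8.4]
grip_width: 0.0352
finger_force: 36.2
```

```bash
python3 st.py
```

```text
11.775 [ 0.5704 -0.0346  0.0692] yang -75.0 xang 15.0 tilt [ 0.001 -0.001 -1.   ] q [ 0.    0.94  0.    1.66 -0.01  0.55 -1.3 ] F [-2.5 -3.3  8.4] T [-0.79  0.37  1.08] w 0.035223725105777905 36.19820624124259
```

The torque has risen, so the nut is down. I'll release, rise and measure its angle.

>>> {"fn": "carry_out", "kwargs": {"series": [[[0,0,0,0,0,0,8],[0,0,0,0,0,0,8],[0,0,0,0,0,0,8],[0,0,0,0,0,0,8],[0,0,12,0,0,0,8],[0,0,12,0,0,0,8],[0,0,12,0,0,0,8],[0,0,12,0,0,0,8]]]}}

```text
time_s: 12.78
eef_pos: [0.5699, -0.0343, 0.1882]
ee_rot: [0.991, 0.13, -0.0, -0.0]
wrist_force: [0.0, 0.8, -0.9]
grip_width: 0.0802
finger_force: 0.0
```

```bash
python3 st.py; python3 - <<'E'
from h import *
c=cam('wrist'); n=[.5703,-.035]
x,y=proj(c,[[*n,.075]])[0].astype(int);print(x,y)
im=c['im']; np.savez('pics/c7.npz',im=im,E=c['E'])
cv2.imwrite('pics/h7.png',cv2.convertScaleAbs(cv2.resize(im[y-42:y+42,x-50:x+50],None,fx=7,fy=7,interpolation=cv2.INTER_CUBIC),alpha=1.3))
E
```

```text
12.775 [ 0.5699 -0.0343  0.1882] yang -75.0 xang 15.0 tilt [-0.  0. -1.] q [-0.    0.76  0.01  1.56 -0.01  0.82 -1.3 ] F [ 0.   0.8 -0.9] T [-0.    0.01  0.02] w 0.0801589589382665 0.0
257 189
```

View pics/h7.png

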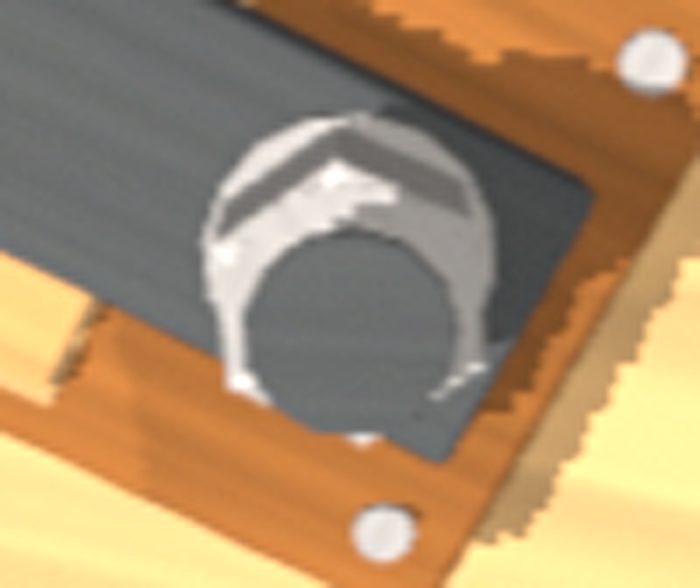

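The view shows the hex corners at crop pixels (335,163), (222,250), (240,380), (370,440) and (485,365), and the nut is now down on its washer.

```bash
python3 - <<'E'
from h import *
c=cam('wrist')
q=np.array([[335,163],[222,250],[240,380],[370,440],[485,365]],float)/7+[207,147]
for z in(.075,):
    P=ray(c,q,z)[:,:2]; ce=np.array([.5703,-.035]); fc=(P[0]+P[3])/2
    print(fc,np.linalg.norm(P-ce,axis=1)); a=np.degrees(np.arctan2(*(P-ce).T[::-1]));print(a,a%60)
# wrench on mat, from the top camera
c=cam('top')
hsv=cv2.cvtColor(c['im'],cv2.COLOR_BGR2HSV)
E
```

```text
[ 0.56961638 -0.03527111] [0.01945385 0.019211   0.01961639 0.02092466 0.02084461]
[  21.94662193   83.22650804  141.84580572 -158.07545089 -102.27692734] [21.94662193 23.22650804 21.84580572 21.92454911 17.72307266]
```

Nut corners are at 21.5° mod 60, so the wrench axis goes in at about 21.5° with the handle toward the robot. Next I'll hover over the wrench grip.

>>> {"fn": "carry_out", "kwargs": {"series": [[[-5.3,-25.7,2,0,0,-0.138,4],[-5.3,-25.7,2,0,0,-0.138,4],[-5.3,-25.7,2,0,0,-0.138,4],[-5.3,-25.7,2,0,0,-0.138,4],[-5.3,-25.7,2,0,0,-0.138,4],[-5.3,-25.7,2,0,0,-0.138,4],[-5.3,-25.7,2,0,0,-0.138,4]]]}}

```text
time_s: 13.8
eef_pos: [0.5177, -0.2895, 0.2081]
ee_rot: [0.998, 0.063, -0.0, -0.001]
wrist_force: [-0.1, 0.6, -0.3]
grip_width: 0.0402
finger_force: 0.0
```

```bash
python3 st.py; cat > wr.py <<'E'
from h import *
def wrench(c,z,ztop=None):
    hsv=cv2.cvtColor(c['im'],cv2.COLOR_BGR2HSV)
    w=cv2.inRange(hsv,(0,0,110),(180,70,255))
    n,l,st,ce=cv2.connectedComponentsWithStats(w)
    best=None
    for i in range(1,n):
        if st[i,4]<300: continue
        P=cv2.findNonZero((l==i).astype(np.uint8)).reshape(-1,2);W=ray(c,P,z)[:,:2]
        mu=W.mean(0);v=np.linalg.svd(W-mu,full_matrices=False)[2];a=v[0]*(1 if v[0,0]>0 else -1);b=np.array([-a[1],a[0]])
        t=(W-mu)@a;h=(W-mu)@b
        print('comp',st[i].tolist(),'mean',mu.round(4),'ang',np.degrees(np.arctan2(a[1],a[0])).round(2),'len',(t.max()-t.min()).round(4),'wid',(h.max()-h.min()).round(4))
        if .19<t.max()-t.min()<.24:
            # handle only: rear 120 mm
            k=(t>t.min()+.01)&(t<t.min()+.12);H=W[k];m2=H.mean(0);v=np.linalg.svd(H-m2,full_matrices=False)[2][0];v*=np.sign(v[0])
            t2=(W-m2)@v
            print(' handle axis',np.degrees(np.arctan2(v[1],v[0])),'rear',m2+v*t2.min(),'tip',m2+v*t2.max(),'len',t2.max()-t2.min(),'grip',m2+v*(t2.max()-.134))
E
python3 - <<'E'
from wr import *
c=cam('wrist'); print(proj(c,[[.5165,-.2918,.015]])); wrench(c,.015)
c=cam('top'); wrench(c,.015)
E
```

```text
13.8 [ 0.5177 -0.2895  0.2081] yang -82.8 xang 7.2 tilt [-0.     0.001 -1.   ] q [ 0.46  0.77 -0.    1.45 -0.    0.92 -0.99] F [-0.1  0.6 -0.3] T [ 0.06 -0.01 -0.04] w 0.04015791068597345 0.0
[[258.21329353 172.25231833]]
comp [231, 52, 58, 177, 3209] mean [ 0.569 -0.287] ang 7.78 len 0.2131 wid 0.0635
 handle axis 7.376281805468309 rear [ 0.44106568 -0.30403266] tip [ 0.65256749 -0.27665239] len 0.21326672088909218 grip [ 0.51967642 -0.29385599]
comp [428, 70, 37, 84, 340] mean [ 0.6153 -0.5053] ang -6.44 len 0.0991 wid 0.0077
comp [0, 82, 27, 42, 478] mean [0.5648 0.0103] ang 1.64 len 0.0472 wid 0.0359
comp [427, 187, 85, 125, 5966] mean [ 0.4227 -0.6305] ang 11.96 len 0.2135 wid 0.1451
 handle axis 85.44272192469383 rear [ 0.38803344 -0.718223  ] tip [ 0.40156318 -0.54848101] len 0.1702803524822485 grip [ 0.39091612 -0.68205736]
comp [36, 88, 91, 56, 4482] mean [0.8491 0.6163] ang -89.07 len 0.3383 wid 0.2118
comp [404, 197, 61, 45, 2103] mean [ 0.4376 -0.7097] ang -65.68 len 0.265 wid 0.1891
comp [0, 217, 40, 32, 839] mean [0.4035 0.8089] ang -67.16 len 0.1646 wid 0.1223
```

>>> {"fn": "carry_out", "kwargs": {"series": [[[0.3,-0.3,-12,0,0,0,4],[0.3,-0.3,-12,0,0,0,4],[0.3,-0.3,-14,0,0,0,4],[0.3,-0.3,-16,0,0,0,4],[0.3,-0.3,-17.4,0,0,0,4],[0.3,-0.3,-17.4,0,0,0,4]]]}}

```text
time_s: 14.65
eef_pos: [0.52, -0.2937, 0.034]
ee_rot: [0.998, 0.062, -0.0, -0.0]
wrist_force: [0.1, -0.2, 0.6]
grip_width: 0.0403
finger_force: 0.0
```

```bash
python3 st.py
```

```text
14.65 [ 0.52   -0.2937  0.034 ] yang -82.9 xang 7.1 tilt [-0.001  0.001 -1.   ] q [ 0.46  1.02 -0.01  1.57  0.01  0.56 -0.99] F [ 0.1 -0.2  0.6] T [-0.05 -0.06 -0.02] w 0.04025798612379841 0.0
```

>>> {"fn": "carry_out", "kwargs": {"series": [[[0,0,-0.3,0,0,0,4],[0,0,-0.6,0,0,0,4],[0,0,-0.6,0,0,0,4]]]}}

```text
time_s: 15.02
eef_pos: [0.5201, -0.2943, 0.0287]
ee_rot: [0.998, 0.062, 0.0, -0.0]
wrist_force: [0.4, 0.9, 0.2]
grip_width: 0.0401
finger_force: 0.0
```

>>> {"fn": "carry_out", "kwargs": {"series": [[[0,0,-0.3,0,0,0,4],[0,0,-0.5,0,0,0,4],[0,0,-0.5,0,0,0,4]]]}}

```text
time_s: 15.4
eef_pos: [0.52, -0.2943, 0.0234]
ee_rot: [0.998, 0.062, -0.0, -0.0]
wrist_force: [0.1, 0.4, -0.0]
grip_width: 0.0404
finger_force: 0.0
```

>>> {"fn": "carry_out", "kwargs": {"series": [[[0,0,-0.3,0,0,0,4],[0,0,-0.5,0,0,0,4],[0,0,-0.5,0,0,0,4]]]}}

```text
time_s: 15.78
eef_pos: [0.52, -0.2942, 0.0184]
ee_rot: [0.998, 0.062, -0.0, -0.0]
wrist_force: [0.1, -0.4, 1.0]
grip_width: 0.0399
finger_force: 0.0
```

>>> {"fn": "carry_out", "kwargs": {"series": [[[0,0,0,0,0,0,1],[0,0,0,0,0,0,1],[0,0,0,0,0,0,1],[0,0,0,0,0,0,1],[0,0,0,0,0,0,1]]], "newtons": 40}}

```text
time_s: 16.4
eef_pos: [0.5205, -0.2946, 0.0192]
ee_rot: [0.998, 0.062, 0.001, 0.0]
wrist_force: [-0.6, -0.2, 7.7]
grip_width: 0.0101
finger_force: 3.9
```

The tips rode over the wrench, so their real reach is only about 5 mm past the TCP. I'll open, go lower and grip again.

>>> {"fn": "carry_out", "kwargs": {"series": [[[0,0,0.5,0,0,0,4],[0,0,0.5,0,0,0,4],[0,0,0.5,0,0,0,4],[0,0,0,0,0,0,4],[0,0,-0.4,0,0,0,4],[0,0,-0.8,0,0,0,4],[0,0,-0.8,0,0,0,4]]]}}

```text
time_s: 17.27
eef_pos: [0.5199, -0.2942, 0.0101]
ee_rot: [0.998, 0.062, -0.0, -0.0]
wrist_force: [0.1, -0.4, 1.2]
grip_width: 0.0404
finger_force: 0.0
```

>>> {"fn": "carry_out", "kwargs": {"series": [[[0,0,0,0,0,0,1],[0,0,0,0,0,0,1],[0,0,0,0,0,0,1],[0,0,0,0,0,0,1],[0,0,0,0,0,0,1]]], "newtons": 80}}

```text
time_s: 17.9
eef_pos: [0.5202, -0.2944, 0.011]
ee_rot: [0.998, 0.062, 0.0, 0.0]
wrist_force: [-1.8, 0.4, 5.6]
grip_width: 0.0173
finger_force: 79.0
```

Gripped at 17 mm with 79 N. Now I'll lift and carry it to the staging point in front of the loose nut.

>>> {"fn": "carry_out", "kwargs": {"series": [[[0,0,5,0,0,0,1],[0,0,11,0,0,0,1],[-3,4,11,0,0,0.06,1],[-5,9,11,0,0,0.12,1],[-8,14,11,0,0,0.19,1],[-10.3,19.9,11,0,0,0.25,1],[-10.3,19.9,11,0,0,0.25,1],[-10.3,19.9,11,0,0,0.25,1]]]}}

```text
time_s: 18.9
eef_pos: [0.4175, -0.0955, 0.1207]
ee_rot: [0.983, 0.186, 0.0, 0.0]
wrist_force: [0.7, -0.1, -3.9]
grip_width: 0.0176
finger_force: 79.4
```

```bash
python3 st.py; python3 - <<'E'
from wr import *
c=cam('wrist'); cv2.imwrite('pics/w8.png',c['im'])
s=env.get_state(); z=s['eef_pos'][2]+.0045
wrench(c,z)
print('tip expected',proj(c,[s['eef_pos'][0]+.134*np.cos(.375),s['eef_pos'][1]+.134*np.sin(.375),z]),'nut',proj(c,[.5703,-.035,.075]))
E
```

```text
18.9 [ 0.4175 -0.0955  0.1207] yang -68.6 xang 21.4 tilt [ 0. -0. -1.] q [ 0.16  0.72 -0.01  2.13  0.03  0.29 -1.08] F [ 0.7 -0.1 -3.9] T [-0.07  0.06 -0.02] w 0.01756431767693711 79.4230306148529
comp [186, 0, 137, 333, 13716] mean [ 0.4785 -0.0709] ang 21.54 len 0.1793 wid 0.0597
comp [0, 336, 44, 48, 1020] mean [0.2782 0.0295] ang -19.44 len 0.0548 wid 0.0275
tip expected [[257.31200858 -30.43690177]] nut [[255.44803383 -50.27291576]]
```

The wrench axis passes 0.2 mm from the nut axis at 21.5°. Now I'll descend to nut height and slide on.

>>> {"fn": "carry_out", "kwargs": {"series": [[[0,0,-3,0,0,0,1],[0,0,-5.4,0,0,0,1],[0,0,-5.4,0,0,0,1],[0.93,0.37,-5.4,0,0,0,1],[1.86,0.73,-5.4,0,0,0,1],[1.86,0.73,-5.4,0,0,0,1]]]}}

```text
time_s: 19.7
eef_pos: [0.4368, -0.0877, 0.0671]
ee_rot: [0.983, 0.186, 0.001, 0.0]
wrist_force: [-0.4, -0.3, -3.6]
grip_width: 0.0172
finger_force: 79.4
```

>>> {"fn": "carry_out", "kwargs": {"series": [[[0.6,0.24,0,0,0,0,1],[1.2,0.48,0,0,0,0,1],[1.86,0.73,0,0,0,0,1],[1.86,0.73,0,0,0,0,1]]]}}

```text
time_s: 20.2
eef_pos: [0.4547, -0.0804, 0.0665]
ee_rot: [0.983, 0.186, 0.0, -0.0]
wrist_force: [-0.4, 0.0, -2.8]
grip_width: 0.0174
finger_force: 79.4
```

```bash
python3 st.py; python3 - <<'E'
from wr import *
c=cam('wrist'); cv2.imwrite('pics/w9.png',c['im'])
s=env.get_state(); z=s['eef_pos'][2]+.0045
wrench(c,z)
E
```

```text
20.2 [ 0.4547 -0.0804  0.0665] yang -68.6 xang 21.4 tilt [ 0.  0. -1.] q [ 0.11  0.86 -0.01  2.05  0.02  0.23 -1.11] F [-0.4  0.  -2.8] T [-0.07  0.18  0.04] w 0.017365322716467835 79.41940784454346
comp [186, 0, 137, 333, 13666] mean [ 0.5154 -0.0558] ang 21.77 len 0.1792 wid 0.0597
comp [212, 0, 86, 47, 1860] mean [ 0.56   -0.0378] ang -69.55 len 0.0368 wid 0.0186
comp [219, 35, 73, 24, 440] mean [ 0.5503 -0.042 ] ang -68.96 len 0.0319 wid 0.0096
```

>>> {"fn": "carry_out", "kwargs": {"series": [[[0.6,0.24,0,0,0,0,1],[1.2,0.47,0,0,0,0,1],[1.2,0.47,0,0,0,0,1]]]}}

```text
time_s: 20.62
eef_pos: [0.4667, -0.0757, 0.0665]
ee_rot: [0.983, 0.186, 0.0, -0.0]
wrist_force: [-1.3, -0.5, -3.0]
grip_width: 0.0172
finger_force: 79.4
```

```bash
python3 st.py; python3 - <<'E'
import numpy as np
# arc rows about the nut, relative to the current pose
n=np.array([.5703,-.035]);from h import env
p=env.get_state()['eef_pos'][:2];v=p-n;print(np.linalg.norm(v),np.degrees(np.arctan2(-v[1],-v[0])))
for a in np.arange(.12,1.1,.12):
    c,s=np.cos(-a),np.sin(-a);print(round(a,2),((np.array([[c,-s],[s,c]])@v-v)*100).round(2))
E
```

```text
20.625 [ 0.4667 -0.0757  0.0665] yang -68.6 xang 21.4 tilt [ 0.  0. -1.] q [ 0.1   0.86 -0.    2.01  0.01  0.26 -1.12] F [-1.3 -0.5 -3. ] T [-0.06  0.09 -0.05] w 0.01721327287051281 79.42646026611328
0.11129666362562866 21.459263970657442
0.12 [-0.41  1.27]
0.24 [-0.67  2.58]
0.36 [-0.77  3.91]
0.48 [-0.71  5.24]
0.6 [-0.49  6.56]
0.72 [-0.11  7.84]
0.84 [0.41 9.07]
0.96 [ 1.08 10.22]
1.08 [ 1.89 11.29]
```

The jaw is fully on. Now I'll pull clockwise along the arc.

>>> {"fn": "carry_out", "kwargs": {"series": [[[-0.41,1.27,0,0,0,-0.12,1],[-0.67,2.58,0,0,0,-0.24,1],[-0.77,3.91,0,0,0,-0.36,1],[-0.71,5.24,0,0,0,-0.48,1],[-0.49,6.56,0,0,0,-0.6,1]]], "newtons": 100}}

```text
time_s: 21.25
eef_pos: [0.4618, -0.0112, 0.0667]
ee_rot: [0.993, -0.115, 0.001, 0.001]
wrist_force: [2.8, -11.1, -3.3]
grip_width: 0.0166
finger_force: 102.0
```

```bash
python3 st.py
```

```text
21.25 [ 0.4618 -0.0112  0.0667] yang -103.2 xang -13.2 tilt [ 0.001 -0.002 -1.   ] q [-0.1   0.86  0.1   2.05 -0.32  0.24 -1.52] F [  2.8 -11.1  -3.3] T [-2.25 -0.66  0.48] w 0.016576740660946936 102.02218651771545
```

>>> {"fn": "carry_out", "kwargs": {"series": [[[0.38,1.28,0,0,0,-0.12,1],[0.6,1.9,0,0,0,-0.18,1],[0.9,2.51,0,0,0,-0.24,1],[0.9,2.51,0,0,0,-0.24,1]]]}}

```text
time_s: 21.75
eef_pos: [0.4706, 0.0139, 0.0666]
ee_rot: [0.973, -0.232, 0.001, 0.001]
wrist_force: [1.3, -8.3, -3.2]
grip_width: 0.0165
finger_force: 101.9
```

```bash
python3 st.py
```

```text
21.75 [0.4706 0.0139 0.0666] yang -116.8 xang -26.8 tilt [ 0.001 -0.002 -1.   ] q [-0.19  0.87  0.16  2.02 -0.45  0.28 -1.69] F [ 1.3 -8.3 -3.2] T [-1.78 -0.06  0.37] w 0.016450818814565955 101.94266438484192
```

>>> {"fn": "carry_out", "kwargs": {"series": [[[0.32,0.58,0,0,0,-0.06,1],[0.32,0.58,0,0,0,-0.06,1]]]}}

```text
time_s: 22.0
eef_pos: [0.4737, 0.0196, 0.0665]
ee_rot: [0.965, -0.261, 0.0, 0.001]
wrist_force: [0.2, -7.8, -3.2]
grip_width: 0.0167
finger_force: 102.0
```

```bash
python3 st.py
```

```text
22.0 [0.4737 0.0196 0.0665] yang -120.2 xang -30.2 tilt [ 0.    -0.001 -1.   ] q [-0.21  0.88  0.18  2.01 -0.48  0.29 -1.73] F [ 0.2 -7.8 -3.2] T [-1.68  0.07  0.35] w 0.016671618035729988 101.95672988891602
```

>>> {"fn": "carry_out", "kwargs": {"series": [[[0.35,0.57,0,0,0,-0.06,1],[0.35,0.57,0,0,0,-0.06,1]]]}}

```text
time_s: 22.25
eef_pos: [0.4771, 0.0253, 0.0665]
ee_rot: [0.957, -0.29, 0.0, 0.001]
wrist_force: [-0.2, -8.2, -2.4]
grip_width: 0.0161
finger_force: 102.0
```

```bash
python3 st.py
```

```text
22.25 [0.4771 0.0253 0.0665] yang -123.7 xang -33.7 tilt [ 0.    -0.002 -1.   ] q [-0.23  0.88  0.2   2.   -0.51  0.31 -1.77] F [-0.2 -8.2 -2.4] T [-1.68  0.16  0.36] w 0.016139138624979062 101.95763111114502
```

>>> {"fn": "carry_out", "kwargs": {"series": [[[0.37,0.55,0,0,0,-0.06,1],[0.37,0.55,0,0,0,-0.06,1]]]}}

```text
time_s: 22.5
eef_pos: [0.4808, 0.0305, 0.0665]
ee_rot: [0.948, -0.318, 0.0, 0.001]
wrist_force: [0.3, -9.4, -2.8]
grip_width: 0.0166
finger_force: 102.0
```

```bash
python3 st.py; python3 - <<'E'
from wr import *
c=cam('wrist')
wrench(c,env.get_state()['eef_pos'][2]+.0045)
E
```

```text
22.5 [0.4808 0.0305 0.0665] yang -127.1 xang -37.1 tilt [ 0.    -0.002 -1.   ] q [-0.25  0.88  0.22  1.99 -0.54  0.33 -1.82] F [ 0.3 -9.4 -2.8] T [-2.04  0.14  0.45] w 0.016597351345334334 101.9957184791565
comp [184, 0, 124, 127, 5030] mean [ 0.5673 -0.0128] ang -7.07 len 0.0612 wid 0.0488
comp [241, 211, 33, 122, 1787] mean [0.4617 0.0435] ang -42.22 len 0.0821 wid 0.0218
```

```bash
python3 - <<'E'
from h import *
c=cam('wrist');z=env.get_state()['eef_pos'][2]+.0045
hsv=cv2.cvtColor(c['im'],cv2.COLOR_BGR2HSV)
cv2.imwrite('pics/w10.png',c['im'])
w=cv2.inRange(hsv,(0,0,60),(180,45,255))
for v in range(0,384,24):
    r=np.flatnonzero(w[v,150:350])+150
    if len(r): 
        s=np.split(r,np.flatnonzero(np.diff(r)>1)+1); print(v,[(int(k[0]),int(k[-1])) for k in s if len(k)>3], ''.join('%4d'%x for x in hsv[v,200:320:10,2]))
E
```

```text
0 [(186, 204), (218, 268), (286, 289), (297, 316)]  162 149  74  77  76  75  74  50  49  50 108 107
24 [(179, 269), (289, 318)]  160 164  76  76  75  77  75  59  51 107 108 107
48 [(150, 264), (277, 292), (294, 318)]  160  81 164  76  73  75  77  51 109 107 107 107
72 [(150, 214), (223, 283), (293, 317)]  159 137  49  97 101 159 164 106 107  48 107 107
96 [(150, 309), (322, 336)]  169 168 168 169 168 110 110 111 110 109 109  87
120 [(150, 308)]   89 157 157 100 101 100 100 100 100 101 102  90
144 [(150, 155), (235, 273)]  200 208 166 121 108 108 108 105  84 134 131 129
168 [(236, 273)]  179 141 143 132 164 108 107 104 131 130 207 195
192 [(238, 247), (263, 273)]  189 198 207 204 100  46  46 105 124 125 188 187
216 [(239, 248), (263, 273)]  202 196 199 207  94  44  46 151 126 132 198 187
240 [(229, 237), (242, 249), (258, 271), (275, 284)]  206 195 124  76  20  47  75 136  77  51 193 195
264 [(224, 234), (242, 271), (278, 288)]  182 118  19  82  16  92  74 122 105  29  19 191
288 [(241, 272)]   20  18  17  18  89 130  74 150  24  20  18  22
312 [(242, 272)]   20  26  18  18 122 154  72 146  40  19  22  20
```

>>> {"fn": "carry_out", "kwargs": {"series": [[[0.4,0.53,0,0,0,-0.06,1],[0.4,0.53,0,0,0,-0.06,1]]]}}

```text
time_s: 22.85
eef_pos: [0.4846, 0.0358, 0.0665]
ee_rot: [0.938, -0.346, 0.0, 0.001]
wrist_force: [-0.6, -9.7, -2.7]
grip_width: 0.0164
finger_force: 102.0
```

```bash
cat > tq.py <<'E'
from h import *
s=env.get_state();r=s['eef_pos'][:2]-[.5703,-.035];F=s['wrist_force'];m=R.from_quat(s['ee_rot']).as_matrix()
print(s['time_s'],s['eef_pos'].round(4),'r',np.linalg.norm(r).round(4),'pol',np.degrees(np.arctan2(-r[1],-r[0])).round(1),'xang',np.degrees(np.arctan2(m[1,0],m[0,0])).round(1),F.round(1),'Tz',s['wrist_torque'].round(2),'about nut',(r[0]*F[1]-r[1]*F[0]+s['wrist_torque'][2]).round(2))
E
python3 tq.py
```

```text
22.85 [0.4846 0.0358 0.0665] r 0.1112 pol -39.5 xang -40.5 [-0.6 -9.7 -2.7] Tz [-1.99  0.48  0.45] about nut 1.33
```

>>> {"fn": "carry_out", "kwargs": {"series": [[[0.42,0.5,0,0,0,-0.06,1],[0.42,0.5,0,0,0,-0.06,1]]]}}

```text
time_s: 23.1
eef_pos: [0.4881, 0.0411, 0.0663]
ee_rot: [0.927, -0.374, -0.001, 0.001]
wrist_force: [-5.4, -7.5, -3.4]
grip_width: 0.016
finger_force: 102.1
```

```bash
python3 tq.py
```

```text
23.1 [0.4881 0.0411 0.0663] r 0.112 pol -42.8 xang -44.0 [-5.4 -7.5 -3.4] Tz [-1.53  1.2   0.56] about nut 1.59
```

```bash
cat > hexa.py <<'E'
from h import *
def hexa(c,n=(.5703,-.035),z=.075,lo=.0155,hi=.0205):
    g=cv2.cvtColor(c['im'],cv2.COLOR_BGR2GRAY); g=cv2.resize(g,None,fx=3,fy=3,interpolation=cv2.INTER_CUBIC)
    L=cv2.createLineSegmentDetector().detect(g)[0].reshape(-1,2,2)/3
    for s in L:
        P=ray(c,s,z)[:,:2]-n; d=P[1]-P[0]; l=np.linalg.norm(d)
        if l<.006 or np.linalg.norm(P,axis=1).max()>.025: continue
        nn=np.array([d[1],-d[0]])/l; h=nn@P[0]; nn*=np.sign(h); h=abs(h)
        if lo<h<hi: print('normal',np.degrees(np.arctan2(nn[1],nn[0])).round(1),'mod60',(np.degrees(np.arctan2(nn[1],nn[0]))%60).round(1),'h',h.round(4),'len',l.round(4))
E
python3 - <<'E'
from hexa import *
c=cam('wrist'); print(proj(c,[.5703,-.035,.075])); cv2.imwrite('pics/w11.png',c['im']); np.savez('pics/c11.npz',im=c['im'],E=c['E'])
hexa(c)
d=np.load('pics/c7.npz'); c2=dict(c); c2['im']=d['im'];c2['E']=d['E']; print('earlier, expect ~51.5'); hexa(c2)
E
```

```text
[[251.4727875   22.71243111]]
normal 13.7 mod60 13.7 h 0.0177 len 0.0063
normal 52.6 mod60 52.6 h 0.0155 len 0.0075
normal 72.5 mod60 12.5 h 0.0185 len 0.0102
normal 132.0 mod60 12.0 h 0.0189 len 0.0131
normal -168.6 mod60 11.4 h 0.0183 len 0.0071
earlier, expect ~51.5
normal -163.1 mod60 16.9 h 0.0194 len 0.0091
normal 143.8 mod60 23.8 h 0.0178 len 0.0062
normal 50.8 mod60 50.8 h 0.0178 len 0.0194
normal -8.6 mod60 51.4 h 0.0174 len 0.0101
normal 108.5 mod60 48.5 h 0.0199 len 0.0105
normal 108.5 mod60 48.5 h 0.0155 len 0.0086
normal -129.1 mod60 50.9 h 0.0189 len 0.0078
normal 110.8 mod60 50.8 h 0.0187 len 0.0124
normal -69.6 mod60 50.4 h 0.0175 len 0.0082
normal -69.7 mod60 50.3 h 0.0198 len 0.0117
normal -8.3 mod60 51.7 h 0.0171 len 0.0069
```

```bash
python3 - <<'E'
from h import *
c=cam('wrist');s=env.get_state();z=s['eef_pos'][2]+.0045
g=cv2.cvtColor(c['im'],cv2.COLOR_BGR2GRAY); g=cv2.resize(g,None,fx=3,fy=3,interpolation=cv2.INTER_CUBIC)
L=cv2.createLineSegmentDetector().detect(g)[0].reshape(-1,2,2)/3
for q in L:
    P=ray(c,q,z)[:,:2]; d=P[1]-P[0]; l=np.linalg.norm(d)
    if l<.02 or q[:,0].min()<150 or q[:,0].max()>370: continue
    a=np.degrees(np.arctan2(d[1],d[0]))%180
    print(q.round(0).tolist(),'ang',round(a-180 if a>90 else a,1),'len',l.round(3), P.round(3).tolist())
E
```

```text
[[234.0, 300.0], [233.0, 327.0]] ang -47.3 len 0.021 [[0.474, 0.073], [0.46, 0.089]]
[[272.0, 304.0], [271.0, 234.0]] ang -41.6 len 0.047 [[0.456, 0.059], [0.491, 0.028]]
[[242.0, 263.0], [239.0, 304.0]] ang -49.2 len 0.029 [[0.489, 0.052], [0.47, 0.074]]
[[182.0, 6.0], [189.0, 89.0]] ang -43.0 len 0.034 [[0.597, -0.019], [0.572, 0.005]]
[[280.0, 327.0], [279.0, 299.0]] ang -40.6 len 0.021 [[0.44, 0.068], [0.456, 0.054]]
[[238.0, 231.0], [236.0, 176.0]] ang -42.8 len 0.031 [[0.505, 0.039], [0.527, 0.018]]
[[263.0, 211.0], [264.0, 318.0]] ang -42.7 len 0.07 [[0.503, 0.022], [0.452, 0.069]]
[[252.0, 319.0], [249.0, 252.0]] ang -42.7 len 0.047 [[0.457, 0.075], [0.491, 0.044]]
[[211.0, 89.0], [207.0, 31.0]] ang -42.5 len 0.024 [[0.565, -0.003], [0.582, -0.019]]
[[234.0, 272.0], [238.0, 234.0]] ang -51.1 len 0.025 [[0.488, 0.059], [0.503, 0.04]]
[[325.0, 15.0], [349.0, 65.0]] ang -12.4 len 0.024 [[0.551, -0.061], [0.528, -0.056]]
[[317.0, 85.0], [319.0, 4.0]] ang -42.4 len 0.033 [[0.532, -0.04], [0.556, -0.062]]
[[243.0, 329.0], [241.0, 297.0]] ang -42.8 len 0.024 [[0.455, 0.085], [0.473, 0.069]]
[[294.0, 86.0], [240.0, 87.0]] ang 47.3 len 0.025 [[0.539, -0.032], [0.556, -0.013]]
[[249.0, 245.0], [247.0, 176.0]] ang -42.7 len 0.039 [[0.494, 0.041], [0.523, 0.014]]
[[295.0, 37.0], [294.0, 85.0]] ang -43.2 len 0.02 [[0.554, -0.046], [0.539, -0.032]]
```

>>> {"fn": "carry_out", "kwargs": {"series": [[[0.43,0.46,0,0,0,-0.06,1],[0.43,0.46,0,0,0,-0.06,1]]]}}

```text
time_s: 23.45
eef_pos: [0.4918, 0.0466, 0.0662]
ee_rot: [0.916, -0.401, -0.002, 0.001]
wrist_force: [-7.9, -0.4, -2.6]
grip_width: 0.0162
finger_force: 102.2
```

```bash
python3 tq.py; python3 - <<'E'
from hexa import *
c=cam('wrist')
for z in (.075,.070):
    print(z);hexa(c,z=z,lo=.010,hi=.0225)
E
```

```text
23.45 [0.4918 0.0466 0.0662] r 0.1132 pol -46.1 xang -47.3 [-7.9 -0.4 -2.6] Tz [0.06 1.6  0.5 ] about nut 1.17
0.075
normal 80.4 mod60 20.4 h 0.014 len 0.0084
normal 72.1 mod60 12.1 h 0.0185 len 0.0118
normal 163.5 mod60 43.5 h 0.0132 len 0.0081
normal 108.6 mod60 48.6 h 0.0133 len 0.008
normal -169.2 mod60 10.8 h 0.014 len 0.0082
normal -140.8 mod60 39.2 h 0.0153 len 0.0085
normal 135.3 mod60 15.3 h 0.0129 len 0.0069
normal 71.8 mod60 11.8 h 0.0209 len 0.0064
normal -174.1 mod60 5.9 h 0.0221 len 0.0081
normal 132.3 mod60 12.3 h 0.0189 len 0.0201
normal 132.2 mod60 12.2 h 0.0213 len 0.0173
0.07
normal 80.4 mod60 20.4 h 0.0138 len 0.0087
normal 72.1 mod60 12.1 h 0.0186 len 0.0122
normal 163.5 mod60 43.5 h 0.0125 len 0.0084
normal 108.6 mod60 48.6 h 0.0126 len 0.0083
normal -169.2 mod60 10.8 h 0.0138 len 0.0085
normal -140.8 mod60 39.2 h 0.0158 len 0.0089
normal 135.3 mod60 15.3 h 0.0121 len 0.0072
normal 71.8 mod60 11.8 h 0.0211 len 0.0066
normal -174.1 mod60 5.9 h 0.0221 len 0.0085
normal 132.3 mod60 12.3 h 0.0183 len 0.0209
normal 132.2 mod60 12.2 h 0.0208 len 0.018
```

The hex now reads 12.2° mod 60 and no longer moves, so it has turned 39° to the firm stop. The wrench has begun to ride over the flats. I'll ease it back to where the jaw is square, at about -18°, and then take it off.

>>> {"fn": "carry_out", "kwargs": {"series": [[[-0.5,-0.5,0,0,0,0.06,1],[-0.92,-0.99,0,0,0,0.11,1],[-1.73,-2.09,0,0,0,0.23,1],[-1.73,-2.09,0,0,0,0.23,1]]]}}

```text
time_s: 24.0
eef_pos: [0.4747, 0.0262, 0.0665]
ee_rot: [0.956, -0.292, -0.001, -0.001]
wrist_force: [-3.9, 6.7, -2.2]
grip_width: 0.0163
finger_force: 102.3
```

```bash
python3 tq.py; cat > wa.py <<'E'
from hexa import *
c=cam('wrist');z=env.get_state()['eef_pos'][2]+.0045
print('hex');hexa(c,lo=.017,hi=.0195)
g=cv2.resize(cv2.cvtColor(c['im'],cv2.COLOR_BGR2GRAY),None,fx=3,fy=3,interpolation=cv2.INTER_CUBIC)
for q in cv2.createLineSegmentDetector().detect(g)[0].reshape(-1,2,2)/3:
    P=ray(c,q,z)[:,:2]; d=P[1]-P[0]; l=np.linalg.norm(d)
    if l<.022 or q[:,0].min()<170 or q[:,0].max()>340 or q[:,1].max()>250: continue
    a=np.degrees(np.arctan2(d[1],d[0]))%180
    print('line ang',round(a-180 if a>90 else a,1),'len',l.round(3),P.round(3).tolist())
E
python3 wa.py
```

```text
24.0 [0.4747 0.0262 0.0665] r 0.1135 pol -32.6 xang -34.0 [-3.9  6.7 -2.2] Tz [1.5  0.84 0.5 ] about nut 0.1
hex
normal 84.5 mod60 24.5 h 0.0186 len 0.0152
normal 144.6 mod60 24.6 h 0.0187 len 0.015
line ang -32.8 len 0.033 [[0.591, -0.013], [0.564, 0.005]]
line ang -32.5 len 0.038 [[0.492, 0.027], [0.524, 0.007]]
line ang -32.5 len 0.024 [[0.558, -0.004], [0.578, -0.017]]
line ang -32.6 len 0.027 [[0.51, -0.001], [0.487, 0.014]]
line ang 58.0 len 0.029 [[0.545, -0.024], [0.561, 0.001]]
line ang -32.5 len 0.034 [[0.532, -0.045], [0.56, -0.064]]
line ang -32.9 len 0.022 [[0.556, -0.049], [0.537, -0.037]]
```

The nut is jammed with the jaw and came back 12° with it. I'll turn it clockwise again to reseat it, then pull the wrench straight off with a slight clockwise bias.

>>> {"fn": "carry_out", "kwargs": {"series": [[[0.55,0.8,0,0,0,-0.08,1],[1.15,1.5,0,0,0,-0.16,1],[1.73,2.09,0,0,0,-0.23,1],[1.73,2.09,0,0,0,-0.23,1]]]}}

```text
time_s: 24.55
eef_pos: [0.4919, 0.0471, 0.0662]
ee_rot: [0.916, -0.401, -0.001, 0.001]
wrist_force: [-7.7, 0.1, -1.9]
grip_width: 0.0164
finger_force: 102.2
```

```bash
python3 tq.py; python3 wa.py
```

```text
24.55 [0.4919 0.0471 0.0662] r 0.1135 pol -46.3 xang -47.3 [-7.7  0.1 -1.9] Tz [0.08 1.58 0.47] about nut 1.1
hex
normal 72.4 mod60 12.4 h 0.0184 len 0.0117
normal -139.9 mod60 40.1 h 0.0177 len 0.0083
normal 132.6 mod60 12.6 h 0.0188 len 0.0203
line ang -46.6 len 0.034 [[0.597, -0.02], [0.573, 0.005]]
line ang 77.6 len 0.026 [[0.516, -0.033], [0.522, -0.008]]
line ang -46.2 len 0.025 [[0.565, -0.002], [0.582, -0.02]]
line ang -46.5 len 0.029 [[0.508, 0.044], [0.528, 0.023]]
line ang -46.5 len 0.037 [[0.5, 0.045], [0.525, 0.018]]
line ang -46.2 len 0.034 [[0.53, -0.036], [0.554, -0.061]]
line ang -46.3 len 0.025 [[0.496, 0.03], [0.513, 0.012]]
line ang -46.3 len 0.022 [[0.553, -0.045], [0.538, -0.029]]
```

>>> {"fn": "carry_out", "kwargs": {"series": [[[-0.35,0.36,0,0,0,0,1],[-0.7,0.73,0,0,0,0,1],[-1.05,1.09,0,0,0,0,1],[-1.05,1.09,0,0,0,0,1]]]}}

```text
time_s: 25.1
eef_pos: [0.4906, 0.0508, 0.0681]
ee_rot: [0.915, -0.404, 0.011, 0.001]
wrist_force: [38.7, -39.6, -9.2]
grip_width: 0.0166
finger_force: 101.0
```

```bash
python3 tq.py; python3 wa.py|head -9
```

```text
25.1 [0.4906 0.0508 0.0681] r 0.1171 pol -47.1 xang -47.7 [ 38.7 -39.6  -9.2] Tz [-8.41 -8.2  -0.  ] about nut -0.17
hex
normal 74.7 mod60 14.7 h 0.0184 len 0.013
normal -135.3 mod60 44.7 h 0.0172 len 0.0061
normal 134.1 mod60 14.1 h 0.0188 len 0.0205
normal -166.3 mod60 13.7 h 0.0184 len 0.0124
normal -165.6 mod60 14.4 h 0.019 len 0.0103
line ang -47.7 len 0.034 [[0.594, -0.018], [0.571, 0.007]]
line ang -47.4 len 0.031 [[0.507, 0.048], [0.527, 0.025]]
line ang -47.2 len 0.026 [[0.563, 0.0], [0.581, -0.019]]
```

Pulling jams because the corners are wedged. The safe way is on clockwise, against the stop, until the jaw falls square on the next pair of flats at about -78°.

>>> {"fn": "carry_out", "kwargs": {"series": [[[1.05,-1.09,0,0,0,0,1],[1.58,-0.78,0,0,0,-0.05,1],[2.1,-0.4,0,0,0,-0.12,1],[2.66,0.03,0,0,0,-0.18,1],[2.66,0.03,0,0,0,-0.18,1]]]}}

```text
time_s: 25.78
eef_pos: [0.5094, 0.0583, 0.0664]
ee_rot: [0.876, -0.482, -0.0, -0.0]
wrist_force: [1.1, 2.5, -4.1]
grip_width: 0.0162
finger_force: 101.9
```

```bash
python3 tq.py; python3 wa.py|head -9
```

```text
25.775 [0.5094 0.0583 0.0664] r 0.1115 pol -56.9 xang -57.6 [ 1.1  2.5 -4.1] Tz [ 0.74 -0.15  0.14] about nut -0.12
hex
normal 141.6 mod60 21.6 h 0.0188 len 0.0199
normal -156.8 mod60 23.2 h 0.0184 len 0.0064
normal 81.4 mod60 21.4 h 0.0184 len 0.0201
normal 81.5 mod60 21.5 h 0.0194 len 0.0177
normal 22.3 mod60 22.3 h 0.0177 len 0.008
line ang -57.1 len 0.026 [[0.527, 0.013], [0.513, 0.034]]
line ang -56.9 len 0.034 [[0.531, -0.03], [0.55, -0.059]]
line ang 32.7 len 0.038 [[0.54, -0.024], [0.572, -0.004]]
```

>>> {"fn": "carry_out", "kwargs": {"series": [[[1.18,0.67,0,0,0,-0.12,1],[2.44,1.19,0,0,0,-0.24,1],[3.74,1.55,0,0,0,-0.37,1],[4.4,1.66,0,0,0,-0.43,1],[4.4,1.66,0,0,0,-0.43,1]]]}}

```text
time_s: 26.45
eef_pos: [0.5532, 0.0745, 0.0664]
ee_rot: [0.754, -0.657, -0.0, 0.0]
wrist_force: [0.6, 2.9, -3.0]
grip_width: 0.0163
finger_force: 102.0
```

```bash
python3 st.py; python3 tq.py; python3 wa.py|head -9
```

```text
26.45 [0.5532 0.0745 0.0664] yang -172.2 xang -82.2 tilt [-0.  0. -1.] q [-0.45  1.    0.53  1.72 -0.79  0.65 -2.47] F [ 0.6  2.9 -3. ] T [ 0.66 -0.44  0.3 ] w 0.016293022896034584 101.97252631187439
26.45 [0.5532 0.0745 0.0664] r 0.1108 pol -81.1 xang -82.2 [ 0.6  2.9 -3. ] Tz [ 0.66 -0.44  0.3 ] about nut 0.19
hex
normal -163.0 mod60 17.0 h 0.0185 len 0.0091
normal 137.8 mod60 17.8 h 0.019 len 0.0133
normal 78.0 mod60 18.0 h 0.0185 len 0.02
normal 16.4 mod60 16.4 h 0.0176 len 0.0094
line ang -81.3 len 0.035 [[0.537, -0.015], [0.542, -0.049]]
line ang -81.5 len 0.041 [[0.556, 0.031], [0.55, 0.072]]
line ang -81.6 len 0.031 [[0.6, -0.04], [0.596, -0.01]]
line ang 77.7 len 0.051 [[0.546, 0.054], [0.535, 0.004]]
```

>>> {"fn": "carry_out", "kwargs": {"series": [[[0.5,0.07,0,0,0,-0.05,1],[1.0,0.12,0,0,0,-0.1,1],[1.0,0.12,0,0,0,-0.1,1]]]}}

```text
time_s: 26.88
eef_pos: [0.5633, 0.0754, 0.0665]
ee_rot: [0.72, -0.694, 0.0, -0.0]
wrist_force: [3.8, 2.2, -3.5]
grip_width: 0.016
finger_force: 102.1
```

```bash
python3 tq.py; python3 wa.py|head -8
```

```text
26.875 [0.5633 0.0754 0.0665] r 0.1106 pol -86.4 xang -87.9 [ 3.8  2.2 -3.5] Tz [ 0.51 -0.75  0.48] about nut 0.04
hex
normal -167.5 mod60 12.5 h 0.0185 len 0.0124
normal 73.5 mod60 13.5 h 0.0185 len 0.0189
normal 135.0 mod60 15.0 h 0.0192 len 0.0097
normal -177.8 mod60 2.2 h 0.0193 len 0.0079
normal 135.4 mod60 15.4 h 0.0189 len 0.0086
line ang -86.5 len 0.035 [[0.539, -0.012], [0.541, -0.046]]
line ang 77.7 len 0.035 [[0.603, 0.026], [0.595, -0.008]]
```

>>> {"fn": "carry_out", "kwargs": {"series": [[[-0.55,-0.05,0,0,0,0.05,1],[-1.1,-0.12,0,0,0,0.1,1],[-1.66,-0.22,0,0,0,0.15,1],[-1.66,-0.22,0,0,0,0.15,1],[-1.87,0.75,0,0,0,0.15,1],[-1.87,0.75,0,0,0,0.15,1]]]}}

```text
time_s: 27.68
eef_pos: [0.5444, 0.084, 0.0665]
ee_rot: [0.77, -0.639, -0.0, -0.0]
wrist_force: [2.0, 1.9, -1.9]
grip_width: 0.0165
finger_force: 102.0
```

```bash
python3 tq.py; python3 wa.py|head -8
```

```text
27.675 [0.5444 0.084  0.0665] r 0.1218 pol -77.7 xang -79.4 [ 2.   1.9 -1.9] Tz [ 0.52 -0.41  0.25] about nut -0.04
hex
normal -166.0 mod60 14.0 h 0.0185 len 0.0066
normal 134.1 mod60 14.1 h 0.019 len 0.0108
normal 73.5 mod60 13.5 h 0.0185 len 0.0202
normal 133.7 mod60 13.7 h 0.0189 len 0.0084
line ang -78.4 len 0.035 [[0.532, -0.006], [0.539, -0.04]]
line ang -78.5 len 0.034 [[0.549, -0.038], [0.543, -0.004]]
line ang -78.9 len 0.034 [[0.597, -0.028], [0.591, 0.005]]
```

>>> {"fn": "carry_out", "kwargs": {"series": [[[-0.3,1.5,0,0,0,0,1],[-0.6,3,0,0,0,0,1],[-0.9,4.4,0,0,0,0,1],[-0.9,4.4,0,0,0,0,1],[-0.9,4.4,4,0,0,0,1],[-0.9,4.4,9,0,0,0,1],[-0.9,4.4,9,0,0,0,1]]]}}

```text
time_s: 28.6
eef_pos: [0.5369, 0.1267, 0.1593]
ee_rot: [0.769, -0.639, 0.002, -0.002]
wrist_force: [0.4, -0.5, -4.1]
grip_width: 0.0165
finger_force: 102.0
```

```bash
python3 st.py; python3 - <<'E'
from hexa import *
c=cam('wrist'); print(proj(c,[.5703,-.035,.075]))
hexa(c,lo=.017,hi=.0195)
E
```

```text
28.6 [0.5369 0.1267 0.1593] yang -169.5 xang -79.5 tilt [ 0.005  0.001 -1.   ] q [-0.61  0.87  0.66  1.68 -0.68  0.83 -2.6 ] F [ 0.4 -0.5 -4.1] T [ 0.09  0.02 -0.04] w 0.01646541293190892 101.95698738098145
[[252.13644412 -23.01510387]]
normal 73.6 mod60 13.6 h 0.0187 len 0.0164
normal 133.9 mod60 13.9 h 0.0194 len 0.0132
```

>>> {"fn": "carry_out", "kwargs": {"series": [[[-1.7,-6,0,0,0,0.18,1],[-1.7,-12,0,0,0,0.36,1],[-1.7,-18,0,0,0,0.54,1],[-1.7,-24,0,0,0,0.72,1],[-1.7,-30,0,0,0,0.9,1],[-1.7,-36,0,0,0,1.08,1],[-1.7,-42,0,0,0,1.26,1],[-1.7,-42,0,0,0,1.42,1]]]}}

```text
time_s: 29.65
eef_pos: [0.5165, -0.2978, 0.1549]
ee_rot: [1.0, 0.016, -0.001, 0.0]
wrist_force: [0.1, 1.2, -3.0]
grip_width: 0.0164
finger_force: 101.9
```

>>> {"fn": "carry_out", "kwargs": {"series": [[[0,0,-4,0,0,0.09,1],[0,0,-9,0,0,0.09,1],[0,0,-12,0,0,0.09,1],[0,0,-12,0,0,0.09,1]]]}}

```text
time_s: 30.15
eef_pos: [0.5171, -0.2921, 0.0339]
ee_rot: [0.998, 0.062, -0.002, -0.002]
wrist_force: [0.1, 0.2, -2.8]
grip_width: 0.0163
finger_force: 101.8
```

```bash
python3 st.py
```

```text
30.15 [ 0.5171 -0.2921  0.0339] yang -82.9 xang 7.1 tilt [-0.004  0.003 -1.   ] q [ 0.42  1.02  0.08  1.58 -0.14  0.55 -0.87] F [ 0.1  0.2 -2.8] T [ 0.01  0.11 -0.01] w 0.01633644980783752 101.81674718856812
```

>>> {"fn": "carry_out", "kwargs": {"series": [[[0,0,-1,0,0,0,1],[0,0,-1.7,0,0,0,1],[0,0,-2.1,0,0,0,1],[0,0,-2.3,0,0,0,1],[0,0,-2.3,0,0,0,1]]]}}

```text
time_s: 30.78
eef_pos: [0.5188, -0.2929, 0.0137]
ee_rot: [0.998, 0.062, 0.0, 0.0]
wrist_force: [-0.2, 0.3, -2.4]
grip_width: 0.0166
finger_force: 101.9
```

>>> {"fn": "carry_out", "kwargs": {"series": [[[0,0,0,0,0,0,4],[0,0,0,0,0,0,4],[0,0,0,0,0,0,4],[0,0,5,0,0,0,4],[0,0,10,0,0,0,4],[0,0,17,0,0,0,4],[0,0,17,0,0,0,4],[0,0,17,0,0,0,4]]]}}

```text
time_s: 31.78
eef_pos: [0.5187, -0.2928, 0.1836]
ee_rot: [0.998, 0.062, 0.0, 0.0]
wrist_force: [0.1, 0.1, -0.9]
grip_width: 0.0401
finger_force: 0.0
```

```bash
python3 st.py; python3 - <<'E'
from wr import *
from hexa import *
c=cam('wrist'); wrench(c,.015)
print('nut',proj(c,[.5703,-.035,.075])); hexa(c,lo=.016,hi=.021)
E
```

```text
31.775 [ 0.5187 -0.2928  0.1836] yang -82.9 xang 7.1 tilt [ 0. -0. -1.] q [ 0.4   0.8   0.12  1.48 -0.12  0.87 -0.88] F [ 0.1  0.1 -0.9] T [ 0.01 -0.02 -0.02] w 0.04009446039292786 0.0
comp [224, 50, 63, 189, 3681] mean [ 0.568  -0.2859] ang 7.31 len 0.2134 wid 0.0638
 handle axis 7.651051143995512 rear [ 0.43931316 -0.30266939] tip [ 0.65096999 -0.27423637] len 0.21355807480408892 grip [ 0.51816295 -0.29207707]
comp [438, 68, 39, 90, 375] mean [ 0.6188 -0.5055] ang -5.75 len 0.099 wid 0.0074
comp [434, 192, 78, 132, 5549] mean [ 0.4152 -0.6176] ang 15.53 len 0.219 wid 0.1234
 handle axis 63.132264985315075 rear [ 0.3525524  -0.70159528] tip [ 0.4465479  -0.51606115] len 0.20798574386751228 grip [ 0.38598895 -0.63559614]
nut [[-18.80978854 104.46581769]]
normal -100.6 mod60 19.4 h 0.0187 len 0.006
```

The wrench lies flat on the mat, and the nut is 39° past finger tight, within about 1.5° of its stop. Handing in.

```bash
python3 -c "
from h import *
print(order.finish_job())"
```

```text
the job is handed in; nothing more can be done
None
```

The job is handed in, with no verdict returned: by camera the loose nut is seated and about 38° past finger tight, after the wrench rode over its flats at the stop and was worked free, and the wrench lies flat on the mat; I did not re-measure the tight nut or the bystanders at the end.

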